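# Put the desk things back on their own places

## Task

Three things on the desk stand on one another's places. Using the empty cork mat to park one of them meanwhile, move them round so that the tumbler stands upright in the middle of the slate coaster, the tape dispenser stands upright in the middle of the beech riser and lengthwise along it, and the eraser lies flat in the middle of the sketchbook. Set things down rather than dropping them, do not tip the tumbler over, and leave the glue stick, the note block and the pencil pot where they are.

Things in the scene. Friction and masses are not known exactly. Their poses are not given: they have to be found in the camera images.
- tumbler_mid (a point): stainless steel tumbler: open round cup without handle, 58 mm across at the rim and tapering to about 48 mm at the foot, 105 mm high, about 0.2 kg, standing upright on the riser at the start; the point is its centre, half-way up (52.5 mm above its foot), z along its axis
- dispenser_mid (a point): teal plastic tape dispenser, 130 mm long (x) by 44 mm wide (y) by 63 mm high (z), about 0.4 kg, standing on the sketchbook at the start; a 20 mm high base with, over its middle, two upright flat cheeks (66 mm long, their outer faces 44 mm apart, reaching 56 mm above the underside) holding the tape roll, and a small steel blade at the -x end; the point is its centre, 31.5 mm above its underside; it can be gripped across the cheeks (along y)
- eraser_mid (a point): green silicone eraser, a block 60 mm long (x) by 28 mm wide (y) by 18 mm high (z), about 0.04 kg, lying on the coaster at the start; the point is its centre, 9 mm above its underside
- coaster_top (a point): slate ceramic coaster, a dark round disc of 100 mm diameter, 8 mm thick, fixed to the desk; the place of the tumbler; the point is the centre of its upper face
- riser_top (a point): low beech riser board, 160 mm long (y) by 80 mm wide (x), 15 mm high, fixed to the desk; the place of the tape dispenser; the point is the centre of its upper face
- sketchbook_top (a point): closed sketchbook with a dark cover, 148 mm (y) by 105 mm (x), 14 mm thick, fixed to the desk; the place of the eraser; the point is the centre of its upper face
- cork_top (a point): square cork mat, 120 by 120 mm, 5 mm thick, fixed to the desk and empty at the start: the free parking spot; the point is the centre of its upper face
- gluestick_mid (a point): bystander: upright glue stick, 30 mm diameter, 86 mm high, loose; the point is its centre
- noteblock_mid (a point): bystander: block of blank note paper, 75 by 50 by 22 mm high, loose; the point is its centre
- pencilpot_mid (a point): bystander: white ceramic pencil pot, 68 mm diameter, 90 mm high, with pencils reaching to about 140 mm, loose; the point is on its axis 45 mm above its foot
Things that resemble listed ones, but are neither listed nor needed, are in the scene too. What is shaped like the part that bears tumbler_mid but orange or yellow is not meant.

How it is judged:
On the way:
1. one of the three things stands parked, released, on the cork mat (((horizontal distance between tumbler_mid and cork_top below 0.06 m and z of tumbler_mid in the frame of cork_top below 0.0585 m and contact force between the fingers and tumbler below 0.05 N and linear speed of tumbler below 0.02 m/s) or (horizontal distance between dispenser_mid and cork_top below 0.06 m and z of dispenser_mid in the frame of cork_top below 0.0375 m and contact force between the fingers and dispenser below 0.05 N and linear speed of dispenser below 0.02 m/s) or (horizontal distance between eraser_mid and cork_top below 0.06 m and z of eraser_mid in the frame of cork_top below 0.015 m and contact force between the fingers and eraser below 0.05 N and linear speed of eraser below 0.02 m/s))), for 0.2 s.
At the end, for the whole second after the job is handed in: Tumbler upright on the coaster, tape dispenser upright on the riser with its length within 0.2 rad of the riser's length (either way round), eraser flat on the sketchbook; each centre within 15 mm of the middle of its place, all released and at rest (horizontal distance between tumbler_mid and coaster_top below 0.015 m and z of tumbler_mid in the frame of coaster_top between 0.0465 and 0.0585 m and angle between each of tumbler_mid, dispenser_mid, eraser_mid's own z axis and vertical below 0.15 rad and linear speed of each of tumbler, dispenser, eraser below 0.02 m/s and horizontal distance between dispenser_mid and riser_top below 0.015 m and z of dispenser_mid in the frame of riser_top between 0.0255 and 0.0375 m and angle between the x axis of dispenser_mid and the y axis of riser_top, either way round below 0.2 rad and horizontal distance between eraser_mid and sketchbook_top below 0.015 m and z of eraser_mid in the frame of sketchbook_top between 0.003 and 0.015 m and contact force between the fingers and tumbler below 0.05 N and contact force between the fingers and dispenser below 0.05 N and contact force between the fingers and eraser below 0.05 N); the robot touches nothing.
It fails at once if a bystander (glue stick, note block, pencil pot) is moved more than 20 mm (distance of any of gluestick_mid, noteblock_mid, pencilpot_mid from where it was at the start of the episode above 0.02 m).
It fails at once if the tumbler is tipped over (angle between tumbler_mid's own z axis and vertical above 0.8 rad).
It fails at once if a thing is dropped from more than about 3 cm ((linear speed of tumbler above 0.8 m/s and contact force between the fingers and tumbler below 0.05 N) or (linear speed of dispenser above 0.8 m/s and contact force between the fingers and dispenser below 0.05 N) or (linear speed of eraser above 0.8 m/s and contact force between the fingers and eraser below 0.05 N)).
It also fails if it takes over 120 s, if anything falls off the work surface, if the arm or the gripper's body presses on something with over 40 N, if the wrist force passes 120 N, or if a joint passes its speed limit or range.

## Robot

A 7-joint arm with a two-finger parallel gripper is mounted at the origin on the work surface. World frame = base frame: x ahead of the robot, y to its left, z up, the work surface at z = 0. Lengths are in m, angles in rad, forces in N, time in s.
With the tool pointing down it reaches from about 0.425 to 0.925 m from the base axis. Payload 6.8 kg.
Tool frame: the origin (TCP) lies on the centre line of the jaws, within the pads' length; the fingertips stand 17 mm ahead of it and the grasp point (between the pads) lies 2 mm behind it (nose_length is the distance from the TCP to the fingertips, in m); z points along the fingers, x is the direction in which the jaws open and shut, and the axes are right-handed (so a half turn about z gives the same grasp; the last joint's range is limited). The gripper opens to 85 mm and grips with 20 to 120 N. Pads are 22 mm wide; open, the fingers measure 114 mm over their backs; the gripper's body (76 mm by 85 mm) begins 54 mm behind the grasp point. The pads swing forward as they close: fully open they stand 13 mm farther back than shut.
Start: joints at [-1.288, 0.477, 0.022, 1.555, -0.011, 1.109, -0.083], TCP at [0.257, 0.624, 0.248] pointing down, gripper open.
Joint ranges: [-2.96, 2.96], [-0.34, 2.1], [-1.41, 1.46], [0.24, 2.44], [-1.37, 4.51], [0.17, 1.92], [-2.96, 2.96]. Speed limits (rad/s): [2.39, 2.39, 3.14, 3.14, 3.14, 3.14, 3.14].

## Interface

Orientations are given as a unit quaternion [w, x, y, z].
In Python, from station import * gives the robot as it stands.
- The arm moves only by the tool send_rows, never from a script. Its argument "commands" is a list of rows, each an object with "translation": the shift along the tool's x, y, z in m, a list of three; "rot": the turn, a rotation vector about the tool's x, y, z in degrees, a list of three; "grip": the finger opening in m, from 0 to 0.0854. In form: [{"translation": [tx, ty, tz], "rot": [rx, ry, rz], "grip": grip}, ...]. A call has exactly 5 rows; each row shifts and turns the commanded pose from where the row before left it, along the tool's axes as they then stand; what a row does not reach is not made up. A row lasts 1/12 s, in which the tool goes at most 41.7 mm and 7.16 degrees, less where a joint would pass 70% of its speed; a pose out of reach is approached as far as the arm can. A call with a gripper value outside its range is refused whole. The fingers move at their own pace and stop on an object; "force" is the grip in N (left out, the last holds). Time passes only in rows, so rows that do not move let the fingers close, or fill a call up. It gives the time, the measured TCP pose, the force and the opening at its end, in the units of the state.
- get_obs(): the state, without advancing time (a new reading comes with each control period).
- read_camera(name): name is "scene" or "top" or "wrist"; returns a dict with "pixels" (384x512x3 uint8, red, green, blue), "depth" (384x512 float32, m along the optical axis (not along the pixel's ray), 0 where there is no reading), "mtx" (3x3 intrinsics, pixels), "dist" ([k1, k2, p1, p2, k3] as OpenCV has them; the pictures are not rectified), "extrinsics" (4x4, takes a point from camera to world coordinates). Camera axes: x right, y up, looking along -z (the intrinsics and any distortion apply to the point x, -y, -z); pixel columns grow to the right and rows downward; lengths in m; the calibration is good to about 2 mm. A picture is of the moment at which its call begins.
- hand_in(): hands the job in, once; it reports no verdict.
The state is a dict: "t": time; "q": joint angles; "joint_vel": joint speeds; "joint_torque": joint torques, N m; "eef_pos": TCP position; "tool_rot": TCP orientation; "contact_force": force on the tool from outside, world axes, zero at the start; "torque": the same for the moment, N m; "gripper_width": opening from 0.0 (shut) to 1.0 (fully open).
Only numpy, scipy, OpenCV 4.12 (cv2) and the standard library are available. Lean on these libraries where they do the work, as an engineer would, in place of code of your own. Each camera call takes 0.05 s, during which the arm holds its last target.

## Working session

There is one attempt and no reset: what is moved stays moved. The work goes in short steps, Python scripts to look and compute and a tool call to move; the robot and the scene stay as the last step left them, time stands still between calls to the robot, and variables do not carry over. Pictures are saved under pics/ and viewed, and the job is handed in when it is done.

Besides the shell and the picture viewer there is one more tool, called after "Call:" as name(argument=value, ...), one argument or row to a line, values as JSON. send_rows: Moves the arm, as the interface text tells. Its arguments: {"type":"object","properties":{"commands":{"type":"array","items":{"type":"object","properties":{"translation":{"type":"array","items":{"type":"number"}},"rot":{"type":"array","items":{"type":"number"}},"grip":{"type":"number"}}}},"force":{"type":"number"}},"required":["commands"]}

```bash
ls; mkdir -p pics; python3 - <<'E'
from station import *
import cv2,numpy as np
o=get_obs();print({k:np.round(v,4).tolist() for k,v in o.items()})
for n in ["scene","top","wrist"]:
    c=read_camera(n);cv2.imwrite(f"pics/{n}0.png",c["pixels"][...,::-1]);print(n,np.round(c["mtx"],1).tolist(),c["dist"],np.round(c["extrinsics"],3).tolist(),(c["depth"]>0).mean())
    np.savez(f"{n}0.npz",**c)
E
```

```text
pics
{'t': 0.0, 'q': [-1.2881, 0.4778, 0.0223, 1.5565, -0.0115, 1.1093, -0.0831], 'joint_vel': [-0.0003, -0.0001, -0.0004, -0.0001, 0.0016, 0.0002, -0.0021], 'joint_torque': [0.0002, -59.646, 1.6076, -28.121, 0.0123, 0.0092, -0.0], 'eef_pos': [0.2569, 0.6236, 0.2473], 'tool_rot': [0.0006, 0.8309, 0.5564, -0.0007], 'contact_force': [-0.0815, -1.099, -0.3316], 'torque': [-0.0544, 0.0733, 0.036], 'gripper_width': 1.0005}
scene [[415.3, 0.0, 252.9], [0.0, 415.3, 201.3], [0.0, 0.0, 1.0]] [-0.01012617  0.          0.          0.          0.        ] [[-0.04, -0.731, 0.681, 1.227], [0.999, -0.028, 0.029, 0.036], [-0.002, 0.682, 0.732, 0.766], [0.0, 0.0, 0.0, 1.0]] 0.9960276285807291
top [[484.1, 0.0, 255.7], [0.0, 484.1, 194.8], [0.0, 0.0, 1.0]] [-0.01941497  0.          0.          0.          0.        ] [[0.03, 0.991, -0.13, 0.437], [-0.999, 0.031, 0.01, 0.002], [0.014, 0.13, 0.991, 1.238], [0.0, 0.0, 0.0, 1.0]] 0.99609375
wrist [[269.9, 0.0, 253.1], [0.0, 269.9, 190.9], [0.0, 0.0, 1.0]] [-0.0608068  0.         0.         0.         0.       ] [[0.381, -0.875, -0.297, 0.18], [0.925, 0.361, 0.123, 0.654], [-0.001, -0.322, 0.947, 0.372], [0.0, 0.0, 0.0, 1.0]] 0.9957936604817709
```

View pics/top0.png

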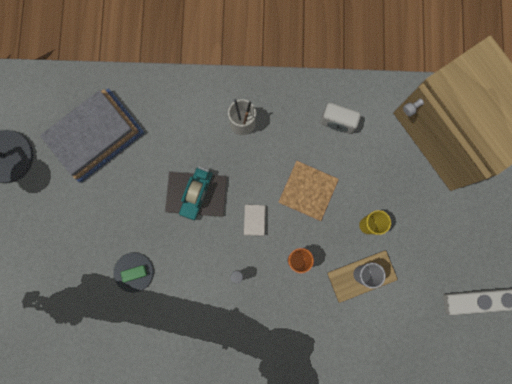

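View pics/scene0.png

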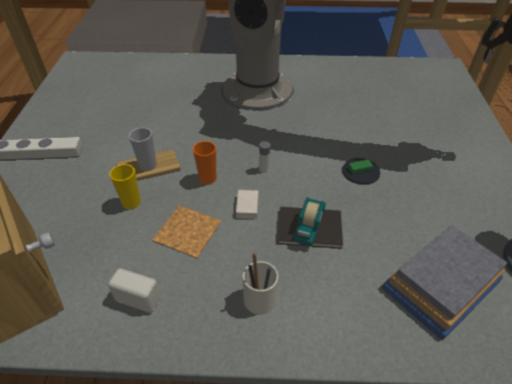

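The top view shows the tumbler on the riser at (372,275) and the dispenser on the sketchbook at (196,195). The eraser is on the coaster at (133,272), and the cork mat is empty at (309,190). The orange and yellow cups are decoys. Next I measure the positions.

```bash
cat > h.py <<'E'
import numpy as np,cv2
def cloud(c):
    K,d=c["mtx"],np.array(c["dist"]);h,w=c["depth"].shape
    u,v=np.meshgrid(np.arange(w),np.arange(h))
    p=cv2.undistortPoints(np.stack([u,v],-1).reshape(-1,1,2).astype(np.float64),K,d).reshape(h,w,2)
    z=c["depth"].astype(float)
    P=np.stack([p[...,0]*z,-p[...,1]*z,-z],-1)
    E=c["extrinsics"]
    return P@E[:3,:3].T+E[:3,3], np.concatenate([p*[1,-1],-np.ones((h,w,1))],-1)@E[:3,:3].T
def rect(pts):
    r=cv2.minAreaRect((pts[:,:2]*1000).astype(np.float32)); return r
def onplane(c,mask,z):
    """mask pixels ray cast to plane z"""
    _,R=cloud(c);C=c["extrinsics"][:3,3];r=R[mask]
    return C+r*((z-C[2])/r[:,2])[:,None]
def big(m):
    n,l,s,_=cv2.connectedComponentsWithStats(m.astype(np.uint8)); 
    return l==1+np.argmax(s[1:,4])
E
python3 - <<'E'
from h import *
c=dict(np.load("top0.npz"));W,R=cloud(c);px=c["pixels"].astype(int)
hsv=cv2.cvtColor(c["pixels"],cv2.COLOR_RGB2HSV)
def roi(x0,x1,y0,y1):
    m=np.zeros(W.shape[:2],bool);m[y0:y1,x0:x1]=1;return m
for n,(u,v) in dict(desk=(255,300),cork=(309,190),coaster=(125,285),eraser=(133,272),sketch=(175,200),riser=(345,285),note=(255,220),glue=(237,276),cup=(372,264)).items():
    print(n,np.round(W[v,u],3),px[v,u],hsv[v,u])
E
```

```text
desk [ 0.333 -0.017 -0.002] [112 112 110] [ 30   5 112]
cork [ 0.615 -0.147  0.007] [142 114  78] [ 17 115 142]
coaster [0.36  0.31  0.006] [37 41 44] [103  41  44]
eraser [0.394 0.287 0.024] [ 92 134  97] [ 64  80 134]
sketch [0.577 0.195 0.012] [77 73 69] [15 26 77]
riser [ 0.377 -0.24   0.013] [142 122  86] [ 19 101 142]
note [ 0.532 -0.01   0.022] [172 164 158] [ 13  21 172]
glue [0.394 0.029 0.081] [115 113 115] [150   4 115]
cup [ 0.431 -0.284  0.109] [115 119 118] [ 83   9 119]
```

```bash
python3 - <<'E'
import cv2
a=cv2.imread("pics/top0.png");
cv2.imwrite("pics/z0.png",cv2.hconcat([cv2.resize(a[160:310,90:240],(400,400),interpolation=cv2.INTER_CUBIC),cv2.resize(a[170:320,270:420],(400,400),interpolation=cv2.INTER_CUBIC)]))
E
```

```text
(no output)
```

View pics/z0.png

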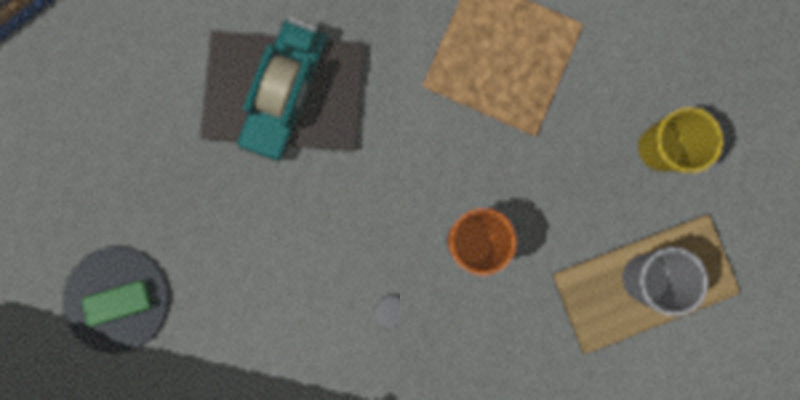

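```bash
cat > meas.py <<'E'
from h import *
def roiw(W,x,y,r): return (np.hypot(W[...,0]-x,W[...,1]-y)<r)
def run(f):
    c=dict(np.load(f));W,R=cloud(c);px=c["pixels"].astype(int);r,g,b=px[...,0],px[...,1],px[...,2]
    hsv=cv2.cvtColor(c["pixels"],cv2.COLOR_RGB2HSV).astype(int);H,S,V=hsv[...,0],hsv[...,1],hsv[...,2]
    def pr(n,m,z,dil=0):
        m=big(m)
        p=onplane(c,m,z); q=rect(p); print(f,n,"n",m.sum(),"rect c",np.round(q[0],1),"size",np.round(q[1],1),"ang",round(q[2],1),"mean",np.round(p.mean(0)[:2]*1000,1),"zmed",np.round(np.median(W[m][:,2]),4))
        return m,p
    pr("cork",roiw(W,.61,-.14,.12)&(S>70)&(W[...,2]<.02),.005)
    mr,pR=pr("riser",roiw(W,.40,-.28,.13)&(S>55)&(H<25)&(W[...,2]<.03),.015)
    ms,pS=pr("sketch",roiw(W,.58,.15,.12)&((r-b>=4)&(r<95)|(abs(W[...,2]-.013)<.003)&(V<70)),.014)
    pr("eraser",roiw(W,.39,.29,.08)&(H>45)&(H<80)&(S>60),.018+.008)
    pr("coasterhull",roiw(W,.39,.30,.08)&((b-r>=4)|((H>45)&(H<80)&(S>60))),.008)
    m=roiw(W,.58,.15,.11)&(W[...,2]>.014+.048)&(W[...,2]<.09)
    p=W[m]; q=rect(p);print("disp high pts",m.sum(),np.round(q[0],1),np.round(q[1],1),round(q[2],1),np.round(np.median(p,0),3))
    m=roiw(W,.58,.15,.11)&(W[...,2]>.014+.01)&(W[...,2]<.09)
    p=W[m]; q=rect(p);print("disp all pts",m.sum(),np.round(q[0],1),np.round(q[1],1),round(q[2],1),np.round(p.mean(0),3))
    for n,x,y,z in [("tumbler",.42,-.28,.12),("yellow",.52,-.29,.105),("orange",.43,-.12,.1)]:
        m=roiw(W,x,y,.07)&(W[...,2]>z-.012)&(W[...,2]<z+.015); p=W[m]
        (cx,cy),rad=cv2.minEnclosingCircle((p[:,:2]*1000).astype(np.float32));print(n,round(cx,1),round(cy,1),"r",round(rad,1),"z",np.round(np.percentile(p[:,2],[50,95]),4))
    for n,x,y,z in [("glue",.39,.03,.05),("note",.53,-.01,.012),("pot",.75,.03,.05)]:
        m=roiw(W,x,y,.06)&(W[...,2]>z); p=W[m]; q=rect(p)
        if len(p): print(n,np.round(q[0],1),np.round(q[1],1),round(q[2],1))
if __name__=="__main__":
    import sys
    for f in sys.argv[1:]: run(f)
E
python3 meas.py top0.npz scene0.npz
```

```text
top0.npz cork n 2113 rect c [ 614.5 -145.1] size [120.3 119.6] ang 68.0 mean [ 614.1 -145.2] zmed 0.0041
top0.npz riser n 1396 rect c [ 400.6 -282.8] size [ 80.1 160.7] ang 22.4 mean [ 399. -273.] zmed 0.0143
top0.npz sketch n 777 rect c [591.7  93.3] size [ 63.4 111.6] ang 78.2 mean [587.9  94.6] zmed 0.0131
top0.npz eraser n 288 rect c [390.7 285.9] size [29.2 62.3] ang 15.8 mean [390.7 286.1] zmed 0.0249
top0.npz coasterhull n 1142 rect c [393.4 291.3] size [96.6 97.1] ang 47.1 mean [394.6 291.1] zmed 0.0082
disp high pts 388 [594.8 142.7] [44.6 65. ] 72.1 [0.594 0.142 0.069]
disp all pts 980 [594.3 142.6] [ 45.  128.3] 71.7 [0.593 0.141 0.051]
tumbler 405.9 -282.5 r 29.7 z [0.1178 0.1226]
yellow 530.0 -299.7 r 29.2 z [0.1028 0.1074]
orange 435.8 -118.1 r 28.9 z [0.1028 0.1076]
glue [410.   25.3] [27.5 65.4] 71.9
note [533.6  -7.7] [73.9 50.5] 1.4
pot [781.   32.1] [67.5 49.7] 87.2
scene0.npz cork n 2056 rect c [ 616.5 -145.5] size [121.  121.4] ang 67.7 mean [ 619.1 -145.2] zmed 0.0048
scene0.npz riser n 825 rect c [ 411.8 -291.9] size [ 92.4 183.8] ang 22.3 mean [ 403.7 -263.5] zmed 0.0143
scene0.npz sketch n 912 rect c [604. 185.] size [ 65.2 118.3] ang 84.0 mean [610.8 188.4] zmed 0.0136
scene0.npz eraser n 281 rect c [399.6 285.9] size [44.6 69.9] ang 18.7 mean [399.9 285.4] zmed 0.0242
scene0.npz coasterhull n 682 rect c [398.5 290.8] size [94.3 96.2] ang 2.2 mean [397.7 291.9] zmed 0.0088
disp high pts 365 [597.1 140.8] [44.9 64.8] 72.7 [0.604 0.139 0.07 ]
disp all pts 924 [596.6 141.1] [ 44.8 132.5] 71.6 [0.618 0.136 0.053]
tumbler 407.7 -282.0 r 30.2 z [0.1156 0.1211]
yellow 531.2 -299.2 r 30.5 z [0.1007 0.1063]
orange 435.3 -118.9 r 31.0 z [0.0983 0.1054]
glue [395.5  30.2] [30.5 26.3] 1.9
note [534.3  -8.8] [49.8 78.3] 89.4
pot [781.6  30.9] [67.6 49.8] 84.9
```

```bash
python3 - <<'E'
from h import *
for f in ["top0.npz","scene0.npz"]:
    c=dict(np.load(f));W,R=cloud(c);px=c["pixels"].astype(int);Z=W[...,2]
    Zs=cv2.GaussianBlur(Z.astype(np.float32),(0,0),0.8)
    m=(np.hypot(W[...,0]-.595,W[...,1]-.142)<.115)&(px.max(-1)<88)&(Zs>.006)
    m=big(m|((np.hypot(W[...,0]-.595,W[...,1]-.142)<.075)&(Zs>.02)))
    m2=m&(Zs<.022)
    p=onplane(c,m2,.014);q=rect(p);print(f,"sketch",np.round(q[0],1),np.round(q[1],1),round(q[2],1))
    m=big((np.hypot(W[...,0]-.39,W[...,1]-.29)<.075)&(((px.max(-1)<62)&(Zs>.004))|(Zs>.012)))
    p=onplane(c,m&(Zs<.012),.008)
    (x,y),r=cv2.minEnclosingCircle((p[:,:2]*1000).astype(np.float32));print("coaster",x,y,r)
    vis=c["pixels"].copy();vis[m2]=[255,0,0];vis[m&(Zs<.012)]=[0,255,0];cv2.imwrite(f"pics/m_{f[:3]}.png",vis[...,::-1])
E
```

```text
top0.npz sketch [597.7 143. ] [146.6 134.3] 87.8
coaster 380.6981201171875 292.9331359863281 43.903648376464844
scene0.npz sketch [587.4 141.6] [150.6 148. ] 87.4
coaster 395.4716491699219 288.4747009277344 52.585567474365234
```

View pics/m_top.png

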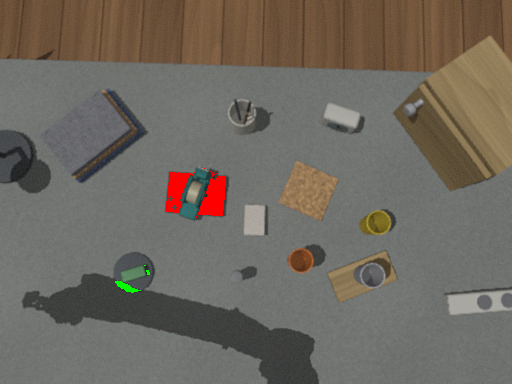

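```bash
python3 - <<'E'
from h import *
for f in ["top0.npz","scene0.npz"]:
    c=dict(np.load(f));W,R=cloud(c);px=c["pixels"].astype(int);Z=W[...,2]
    a=np.radians(71.7);d=(W[...,0]-.5945)*np.cos(a)+(W[...,1]-.1425)*np.sin(a)
    m=(np.hypot(W[...,0]-.595,W[...,1]-.142)<.115)&(px.max(-1)<90)&(abs(d)>.026)&(Z<.025)
    p=onplane(c,m,.014);q=rect(p);print(f,"sketch",np.round(q[0],1),np.round(q[1],1),round(q[2],1))
    m=(np.hypot(W[...,0]-.393,W[...,1]-.291)<.08)&(px.max(-1)<85)&(px[...,2]-px[...,0]>=4)
    m=big(m)
    hull=cv2.convexHull(np.argwhere(m)[:,::-1]); 
    hm=np.zeros(m.shape,np.uint8);cv2.drawContours(hm,[hull],-1,1,-1)
    p=onplane(c,hm>0,.008)
    # lsq circle on lit hull boundary
    hb=np.zeros_like(m);hh=hull.reshape(-1,2);hb[hh[:,1],hh[:,0]]=1
    b=onplane(c,hb,.008)[:,:2]
    for k in range(5):
        s=np.linalg.lstsq(np.c_[2*b,np.ones(len(b))],(b**2).sum(1),rcond=None)[0];r=np.sqrt(s[2]+s[0]**2+s[1]**2);e=abs(np.hypot(*(b-s[:2]).T)-r);b=b[e<max(.002,np.percentile(e,80))]
    print("coaster",p.mean(0)[:2],s[:2],r,len(b), (px[m].min(0)))
    vis=c["pixels"].copy();vis[hb]=[0,255,0];vis=cv2.resize(vis[230:320,90:180],(600,600),interpolation=0);cv2.imwrite(f"pics/c_{f[:3]}.png",vis[...,::-1])
E
```

```text
top0.npz sketch [592. 139.] [123.  157.4] 2.1
coaster [0.4001741  0.27616971] [0.3939762  0.28798562] 0.04697796374625305 11 [31 35 35]
scene0.npz sketch [606.5 139.8] [154.  126.3] 87.2
coaster [0.39935326 0.29056611] [0.39708878 0.29097186] 0.04804858662456939 22 [31 33 35]
```

View pics/c_top.png

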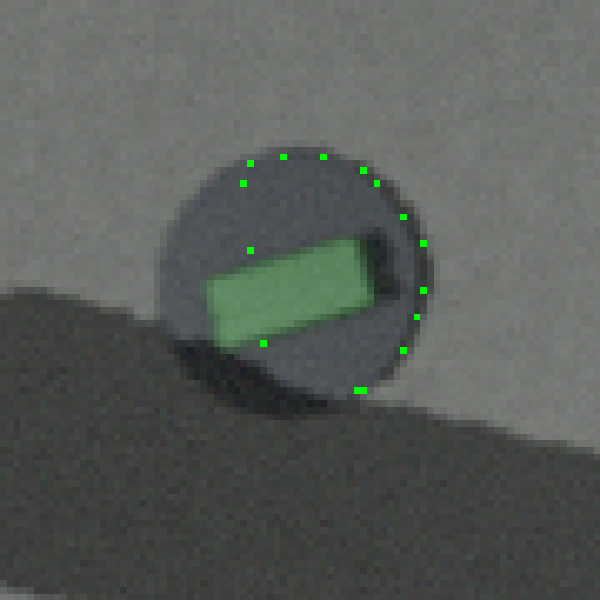

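```bash
cat >> h.py <<'E'
def cast(c,uv,z):
    p=cv2.undistortPoints(np.array(uv,float).reshape(-1,1,2),c["mtx"],np.array(c["dist"])).reshape(-1,2)
    r=np.c_[p[:,0],-p[:,1],-np.ones(len(p))]@c["extrinsics"][:3,:3].T;C=c["extrinsics"][:3,3]
    return C+r*((z-C[2])/r[:,2])[:,None]
from scipy.spatial.transform import Rotation as Ro
def go(x,y,z,yaw=None):
    """remaining turn and shift (after the turn) in tool axes"""
    from station import get_obs
    o=get_obs();w=o["tool_rot"];R=Ro.from_quat([w[1],w[2],w[3],w[0]])
    cur=np.degrees(np.arctan2(*R.as_matrix()[[1,0],0]))
    t=Ro.from_euler("x",180,degrees=True)
    yw=cur if yaw is None else cur+((yaw-cur+90)%180-90)
    T=Ro.from_euler("z",yw,degrees=True)*t
    rv=(R.inv()*T).as_rotvec(degrees=True)
    d=np.array([x,y,z])-o["eef_pos"]
    print("t",round(o["t"],2),"at",np.round(o["eef_pos"],4),"yaw",round(cur,1),"q7",round(o["q"][6],2),"grip",round(o["gripper_width"],3),"| turn",np.round(rv,1),"shift after",np.round(T.inv().apply(d)*1000,1),"shift w/o turn",np.round(R.inv().apply(d)*1000,1))
E
python3 - <<'E'
from h import *
c=dict(np.load("top0.npz"))
print(cast(c,[[133.7,271.8]],.008))
k=cast(c,[[169.5,171.6],[228.4,176.5],[225.7,216.3],[165.7,211.4]],.014);print(k,k.mean(0),rect(k))
go(.392,.286,.20,15.8)
E
```

```text
[[0.39366684 0.2895174  0.008     ]]
[[0.64993856 0.21228418 0.014     ]
 [0.64205511 0.06111372 0.014     ]
 [0.53973296 0.06415156 0.014     ]
 [0.54742431 0.21648155 0.014     ]] [0.59478774 0.13850775 0.014     ] ((594.8357543945312, 138.21786499023438), (153.5015106201172, 102.59545135498047), 87.10951232910156)
t 0.15 at [0.257  0.6237 0.2475] yaw 67.6 q7 -0.08 grip 1.001 | turn [ 0.   0.1 51.8] shift after [ 38.  361.7  47.5] shift w/o turn [-260.8  253.5   47.9]
```

Call:
send_rows(
  commands=[
    {"translation": [0, 0, 0], "rot": [0, 0, 6.5], "grip": 0.085},
    {"translation": [0, 0, 0], "rot": [0, 0, 6.5], "grip": 0.085},
    {"translation": [0, 0, 0], "rot": [0, 0, 6.5], "grip": 0.085},
    {"translation": [0, 0, 0], "rot": [0, 0, 6.5], "grip": 0.085},
    {"translation": [0, 0, 0], "rot": [0, 0, 6.5], "grip": 0.085},
  ],
  force=40,
)

```text
t: 0.57
eef_pos: [0.2571, 0.6239, 0.2479]
tool_rot: [0.0, 0.954, 0.299, -0.0]
contact_force: [1.0, -0.2, -0.8]
gripper_width: 0.997
```

Call:
send_rows(
  commands=[
    {"translation": [0, 0, 0], "rot": [0, 0, 6.5], "grip": 0.085},
    {"translation": [0, 0, 0], "rot": [0, 0, 6.5], "grip": 0.085},
    {"translation": [0, 0, 0], "rot": [0, 0, 6.3], "grip": 0.085},
    {"translation": [2, 0, 0], "rot": [0, 0, 0], "grip": 0.085},
    {"translation": [0, 0, 0], "rot": [0, 0, 0], "grip": 0.085},
  ],
)

```text
t: 0.98
eef_pos: [0.3031, 0.6349, 0.2478]
tool_rot: [0.001, 0.991, 0.135, 0.002]
contact_force: [0.9, -1.8, 0.5]
gripper_width: 0.998
```

I entered a 2 m shift by mistake. The row limit clipped it to about 42 mm, in free space, so no harm done. From here on all shifts are in metres.

```bash
python3 -c "
from h import *
go(.392,.286,.12,15.8)"
```

```text
t 0.98 at [0.3031 0.6349 0.2478] yaw 15.5 q7 -0.85 grip 0.998 | turn [ 0.1 -0.2 -0.3] shift after [ -9.5 359.9 127.8] shift w/o turn [ -8.4 359.7 128.5]
```

Call:
send_rows(
  commands=[
    {"translation": [-0.001, 0.036, 0.0], "rot": [0, 0, 0], "grip": 0.06},
    {"translation": [-0.001, 0.036, 0.0], "rot": [0, 0, 0], "grip": 0.06},
    {"translation": [-0.001, 0.036, 0.0], "rot": [0, 0, 0], "grip": 0.06},
    {"translation": [-0.001, 0.036, 0.0], "rot": [0, 0, 0], "grip": 0.06},
    {"translation": [-0.001, 0.036, 0.0], "rot": [0, 0, 0], "grip": 0.06},
  ],
)

```text
t: 1.4
eef_pos: [0.3416, 0.459, 0.248]
tool_rot: [0.0, 0.99, 0.138, -0.0]
contact_force: [0.7, -0.0, 0.3]
gripper_width: 0.703
```

Call:
send_rows(
  commands=[
    {"translation": [-0.001, 0.036, 0.024], "rot": [0, 0, 0], "grip": 0.06},
    {"translation": [-0.001, 0.036, 0.024], "rot": [0, 0, 0], "grip": 0.06},
    {"translation": [-0.001, 0.036, 0.024], "rot": [0, 0, 0], "grip": 0.06},
    {"translation": [-0.001, 0.036, 0.024], "rot": [0, 0, 0], "grip": 0.06},
    {"translation": [-0.001, 0.036, 0.024], "rot": [0, 0, 0], "grip": 0.06},
  ],
)

```text
t: 1.82
eef_pos: [0.384, 0.2913, 0.1321]
tool_rot: [-0.0, 0.99, 0.138, 0.0]
contact_force: [0.7, 0.4, -0.7]
gripper_width: 0.703
```

```bash
python3 -c "
from h import *
from station import *
go(.392,.286,.03,15.8)
c=read_camera('wrist');cv2.imwrite('pics/w1.png',c['pixels'][...,::-1])"
```

```text
t 1.82 at [0.384  0.2913 0.1321] yaw 15.8 q7 -0.36 grip 0.703 | turn [-0. -0.  0.] shift after [  6.3   7.3 102.1] shift w/o turn [  6.2   7.3 102.1]
```

View pics/w1.png

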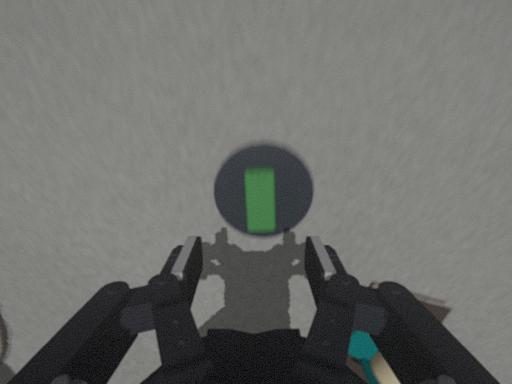

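The wrist picture shows the eraser at (260,200), with the jaw midpoint near u=253. That matches the ~6 mm x shift still to go.

Call:
send_rows(
  commands=[
    {"translation": [0.003, 0.0, 0.03], "rot": [0, 0, 0], "grip": 0.06},
    {"translation": [0.003, 0.0, 0.025], "rot": [0, 0, 0], "grip": 0.06},
    {"translation": [0, 0, 0], "rot": [0, 0, 0], "grip": 0.06},
    {"translation": [0, 0, 0], "rot": [0, 0, 0], "grip": 0.06},
    {"translation": [0, 0, 0], "rot": [0, 0, 0], "grip": 0.06},
  ],
)

```text
t: 2.28
eef_pos: [0.3901, 0.295, 0.0787]
tool_rot: [-0.0, 0.99, 0.138, 0.0]
contact_force: [0.1, 0.0, 0.4]
gripper_width: 0.703
```

```bash
python3 -c "
from h import *
from station import *
go(.392,.286,.03,15.8)
for n in ['wrist','top']:
  c=read_camera(n);cv2.imwrite(f'pics/{n[0]}2.png',c['pixels'][...,::-1]);np.savez(n+'2.npz',**c)
"
```

```text
t 2.28 at [0.3901 0.295  0.0787] yaw 15.8 q7 -0.32 grip 0.703 | turn [-0. -0.  0.] shift after [-0.6  9.2 48.7] shift w/o turn [-0.6  9.2 48.7]
```

View pics/w2.png

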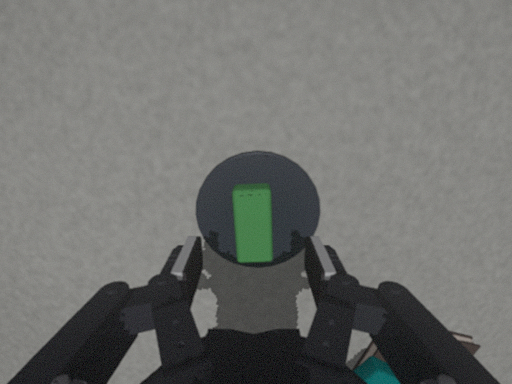

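Call:
send_rows(
  commands=[
    {"translation": [0, 0.009, 0.015], "rot": [0, 0, 0], "grip": 0.05},
    {"translation": [0, 0.0, 0.02], "rot": [0, 0, 0], "grip": 0.05},
    {"translation": [0, 0, 0.012], "rot": [0, 0, 0], "grip": 0.05},
    {"translation": [0, 0, 0.003], "rot": [0, 0, 0], "grip": 0.05},
    {"translation": [0, 0, 0], "rot": [0, 0, 0], "grip": 0.05},
  ],
)

```text
t: 2.8
eef_pos: [0.3922, 0.2862, 0.0281]
tool_rot: [-0.0, 0.99, 0.138, -0.0]
contact_force: [0.1, -0.5, 0.4]
gripper_width: 0.587
```

```bash
python3 -c "
from h import *
from station import *
go(.392,.286,.028,15.8)
c=read_camera('wrist');cv2.imwrite('pics/w3.png',c['pixels'][...,::-1])"
```

```text
t 2.8 at [0.3922 0.2862 0.0281] yaw 15.8 q7 -0.26 grip 0.587 | turn [-0. -0.  0.] shift after [-0.2  0.1  0.1] shift w/o turn [-0.2  0.1  0.1]
```

View pics/w3.png

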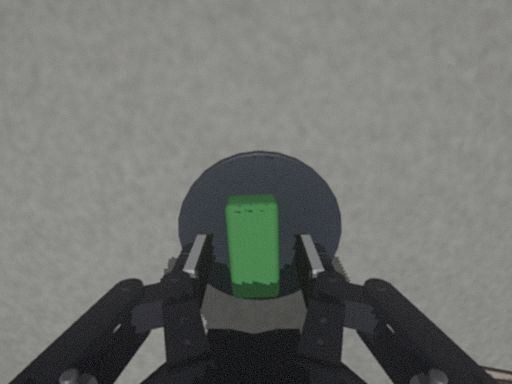

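The eraser at (253,245) sits midway between the jaws. I'll close now.

Call:
send_rows(
  commands=[
    {"translation": [0, 0, 0], "rot": [0, 0, 0], "grip": 0.02},
    {"translation": [0, 0, 0], "rot": [0, 0, 0], "grip": 0.02},
    {"translation": [0, 0, 0], "rot": [0, 0, 0], "grip": 0.02},
    {"translation": [0, 0, 0], "rot": [0, 0, 0], "grip": 0.02},
    {"translation": [0, 0, 0], "rot": [0, 0, 0], "grip": 0.02},
  ],
  force=30,
)

```text
t: 3.27
eef_pos: [0.3929, 0.2866, 0.029]
tool_rot: [-0.001, 0.99, 0.138, 0.001]
contact_force: [-0.2, -0.8, 5.0]
gripper_width: 0.323
```

Call:
send_rows(
  commands=[
    {"translation": [0, 0, -0.005], "rot": [0, 0, 0], "grip": 0.02},
    {"translation": [0, 0, -0.025], "rot": [0, 0, 0], "grip": 0.02},
    {"translation": [0, 0, -0.04], "rot": [0, 0, 0], "grip": 0.02},
    {"translation": [0, 0, -0.04], "rot": [0, 0, 0], "grip": 0.02},
    {"translation": [0, 0, -0.04], "rot": [0, 0, 0], "grip": 0.02},
  ],
)

```text
t: 3.68
eef_pos: [0.3919, 0.2853, 0.1799]
tool_rot: [0.0, 0.991, 0.137, -0.0]
contact_force: [0.3, 1.6, -0.8]
gripper_width: 0.32
```

```bash
python3 -c "
from h import *
from station import *
go(.615,-.145,.18,22.5-90)
for n in ['wrist','top']:
  c=read_camera(n);cv2.imwrite(f'pics/{n[0]}4.png',c['pixels'][...,::-1]);np.savez(n+'4.npz',**c)
a=cv2.imread('pics/w4.png');b=cv2.imread('pics/t4.png');cv2.imwrite('pics/wt4.png',cv2.resize(cv2.hconcat([a,b]),(800,300)))
"
```

```text
t 3.68 at [0.3919 0.2853 0.1799] yaw 15.8 q7 -0.37 grip 0.32 | turn [ 0.  -0.  83.3] shift after [ 4.829e+02 -4.150e+01 -1.000e-01] shift w/o turn [9.760e+01 4.747e+02 1.000e-01]
```

View pics/wt4.png

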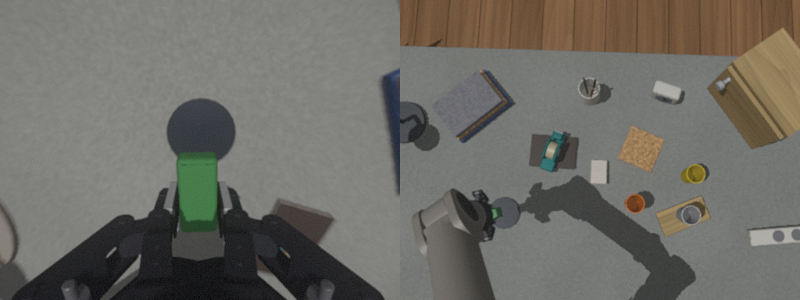

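The eraser is held, about 27 mm opening. I move to the cork mat with the yaw unchanged.

Call:
send_rows(
  commands=[
    {"translation": [0.008, 0.038, 0], "rot": [0, 0, 0], "grip": 0.02},
    {"translation": [0.008, 0.038, 0], "rot": [0, 0, 0], "grip": 0.02},
    {"translation": [0.008, 0.038, 0], "rot": [0, 0, 0], "grip": 0.02},
    {"translation": [0.008, 0.038, 0], "rot": [0, 0, 0], "grip": 0.02},
    {"translation": [0.008, 0.038, 0], "rot": [0, 0, 0], "grip": 0.02},
  ],
)

```text
t: 4.2
eef_pos: [0.4826, 0.1122, 0.1781]
tool_rot: [-0.0, 0.99, 0.138, 0.0]
contact_force: [0.6, 1.0, -0.3]
gripper_width: 0.318
```

Call:
send_rows(
  commands=[
    {"translation": [0.008, 0.038, 0], "rot": [0, 0, 0], "grip": 0.02},
    {"translation": [0.008, 0.038, 0], "rot": [0, 0, 0], "grip": 0.02},
    {"translation": [0.008, 0.038, 0], "rot": [0, 0, 0], "grip": 0.02},
    {"translation": [0.008, 0.038, 0], "rot": [0, 0, 0], "grip": 0.02},
    {"translation": [0.008, 0.038, 0], "rot": [0, 0, 0], "grip": 0.02},
  ],
)

```text
t: 4.62
eef_pos: [0.5729, -0.0597, 0.1779]
tool_rot: [-0.0, 0.99, 0.138, -0.0]
contact_force: [0.6, 0.8, -0.3]
gripper_width: 0.317
```

Call:
send_rows(
  commands=[
    {"translation": [0.008, 0.038, 0], "rot": [0, 0, 0], "grip": 0.02},
    {"translation": [0.008, 0.038, 0], "rot": [0, 0, 0], "grip": 0.02},
    {"translation": [0, 0.018, 0.03], "rot": [0, 0, 0], "grip": 0.02},
    {"translation": [0, 0, 0.03], "rot": [0, 0, 0], "grip": 0.02},
    {"translation": [0, 0, 0.02], "rot": [0, 0, 0], "grip": 0.02},
  ],
)

```text
t: 5.03
eef_pos: [0.6125, -0.146, 0.0956]
tool_rot: [0.0, 0.991, 0.136, -0.001]
contact_force: [-0.7, 1.3, -0.4]
gripper_width: 0.32
```

```bash
python3 -c "
from h import *
go(.615,-.145,.028,15.8)
"
```

```text
t 5.03 at [ 0.6125 -0.146   0.0956] yaw 15.6 q7 0.68 grip 0.32 | turn [-0.   0.1 -0.2] shift after [ 2.7 -0.3 67.6] shift w/o turn [ 2.8 -0.3 67.6]
```

Call:
send_rows(
  commands=[
    {"translation": [0.002, 0, 0.03], "rot": [0, 0, 0], "grip": 0.02},
    {"translation": [0, 0, 0.025], "rot": [0, 0, 0], "grip": 0.02},
    {"translation": [0, 0, 0.01], "rot": [0, 0, 0], "grip": 0.02},
    {"translation": [0, 0, 0.001], "rot": [0, 0, 0], "grip": 0.02},
    {"translation": [0, 0, 0.001], "rot": [0, 0, 0], "grip": 0.02},
  ],
)

```text
t: 5.45
eef_pos: [0.6157, -0.1437, 0.0311]
tool_rot: [0.0, 0.991, 0.137, -0.0]
contact_force: [0.1, 0.1, -0.5]
gripper_width: 0.32
```

Call:
send_rows(
  commands=[
    {"translation": [0, 0, 0.001], "rot": [0, 0, 0], "grip": 0.02},
    {"translation": [0, 0, 0], "rot": [0, 0, 0], "grip": 0.02},
    {"translation": [0, 0, 0], "rot": [0, 0, 0], "grip": 0.04},
    {"translation": [0, 0, 0], "rot": [0, 0, 0], "grip": 0.05},
    {"translation": [0, 0, 0], "rot": [0, 0, 0], "grip": 0.05},
  ],
)

```text
t: 5.87
eef_pos: [0.6161, -0.1436, 0.0306]
tool_rot: [0.0, 0.99, 0.138, 0.001]
contact_force: [0.1, -0.1, 0.0]
gripper_width: 0.586
```

Call:
send_rows(
  commands=[
    {"translation": [0, 0, 0], "rot": [0, 0, 0], "grip": 0.05},
    {"translation": [0, 0, -0.01], "rot": [0, 0, 0], "grip": 0.05},
    {"translation": [0, 0, -0.03], "rot": [0, 0, 0], "grip": 0.05},
    {"translation": [0, 0, -0.04], "rot": [0, 0, 0], "grip": 0.06},
    {"translation": [0, 0, -0.04], "rot": [0, 0, 0], "grip": 0.06},
  ],
)

```text
t: 6.28
eef_pos: [0.6148, -0.1436, 0.151]
tool_rot: [-0.0, 0.991, 0.137, -0.001]
contact_force: [1.7, -0.3, -0.1]
gripper_width: 0.702
```

```bash
python3 -c "
from h import *
from station import *
go(.5,-.2,.24,None)
for n in ['wrist','top','scene']:
  c=read_camera(n);cv2.imwrite(f'pics/{n[0]}5.png',c['pixels'][...,::-1]);np.savez(n+'5.npz',**c)
"; python3 meas.py top0.npz top5.npz | egrep -i 'riser|tumb'; python3 -c "
import cv2
a=cv2.imread('pics/w5.png');b=cv2.imread('pics/t5.png');cv2.imwrite('pics/wt5.png',cv2.resize(cv2.hconcat([a,b]),(800,300)))"
```

```text
t 6.28 at [ 0.6148 -0.1436  0.151 ] yaw 15.8 q7 0.65 grip 0.702 | turn [-0.   0.1 -0. ] shift after [-125.8   23.1  -89. ] shift w/o turn [-126.    23.   -88.7]
top0.npz riser n 1396 rect c [ 400.6 -282.8] size [ 80.1 160.7] ang 22.4 mean [ 399. -273.] zmed 0.0143
tumbler 405.9 -282.5 r 29.7 z [0.1178 0.1226]
top5.npz riser n 1182 rect c [ 401.  -282.7] size [ 81.  160.2] ang 22.7 mean [ 400.  -284.4] zmed 0.0143Traceback (most recent call last):
  File "meas.py", line 27, in <module>
    for f in sys.argv[1:]: run(f)
                           ~~~^^^
  File "meas.py", line 13, in run
    pr("eraser",roiw(W,.39,.29,.08)&(H>45)&(H<80)&(S>60),.018+.008)
    ~~^^^^^^^^^^^^^^^^^^^^^^^^^^^^^^^^^^^^^^^^^^^^^^^^^^^^^^^^^^^^^
  File "meas.py", line 7, in pr
    m=big(m)
  File "h.py", line 18, in big
    return l==1+np.argmax(s[1:,4])
                ~~~~~~~~~^^^^^^^^^
    return _wrapfunc(a, 'argmax', axis=axis, out=out, **kwds)
    return bound(*args, **kwds)
ValueError: attempt to get argmax of an empty sequence
```

View pics/wt5.png

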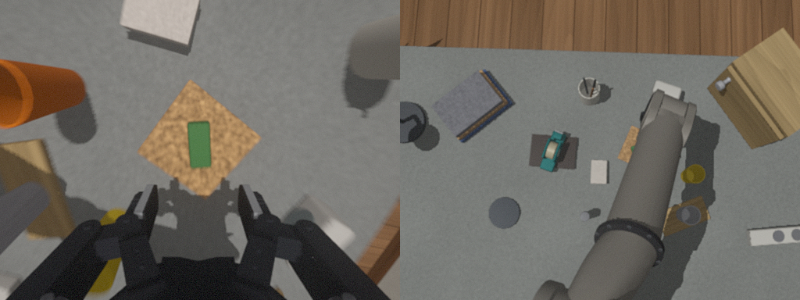

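The eraser lies parked on the cork at (200,145) in the wrist view. Next I measure the now empty coaster and approach the tumbler.

```bash
python3 - <<'E'
from h import *
go(.4065,-.2825,.24)
for f in ["top5.npz","scene5.npz"]:
    c=dict(np.load(f));W,R=cloud(c);px=c["pixels"].astype(int)
    m=big((np.hypot(W[...,0]-.393,W[...,1]-.291)<.075)&(px.max(-1)<78))
    p=onplane(c,m,.008);q=rect(p);(x,y),r=cv2.minEnclosingCircle((p[:,:2]*1000).astype(np.float32))
    print(f,m.sum(),p.mean(0),q[0],q[1],x,y,r)
E
```

```text
t 6.43 at [ 0.6181 -0.1444  0.1543] yaw 15.8 q7 0.66 grip 0.703 | turn [ 0.2 -0.4 -0. ] shift after [-241.2   75.4  -85.7] shift w/o turn [-240.6   75.6  -87.3]
top5.npz 53 [0.40082713 0.24770249 0.008     ] (399.929931640625, 250.76409912109375) (77.81909942626953, 21.781362533569336) 397.90484619140625 261.46484375 38.90964889526367
scene5.npz 789 [0.39999657 0.29008316 0.008     ] (398.3094482421875, 291.13916015625) (97.83084106445312, 103.8175277709961) 398.44677734375 290.3232116699219 52.63679122924805
```

Call:
send_rows(
  commands=[
    {"translation": [-0.005, 0, -0.035], "rot": [0, 0, 0], "grip": 0.085},
    {"translation": [-0.034, 0.01, -0.02], "rot": [0, 0, 0], "grip": 0.085},
    {"translation": [-0.034, 0.011, -0.02], "rot": [0, 0, 0], "grip": 0.085},
    {"translation": [-0.034, 0.011, -0.01], "rot": [0, 0, 0], "grip": 0.085},
    {"translation": [-0.034, 0.011, 0], "rot": [0, 0, 0], "grip": 0.085},
  ],
)

```text
t: 6.85
eef_pos: [0.491, -0.2244, 0.2365]
tool_rot: [0.0, 0.99, 0.138, 0.001]
contact_force: [-0.0, -1.7, -0.1]
gripper_width: 0.994
```

Call:
send_rows(
  commands=[
    {"translation": [-0.034, 0.011, 0], "rot": [0, 0, 0], "grip": 0.085},
    {"translation": [-0.034, 0.011, 0], "rot": [0, 0, 0], "grip": 0.085},
    {"translation": [-0.033, 0.01, 0], "rot": [0, 0, 0], "grip": 0.085},
    {"translation": [0, 0, 0], "rot": [0, 0, 0], "grip": 0.085},
    {"translation": [0, 0, 0], "rot": [0, 0, 0], "grip": 0.085},
  ],
)

```text
t: 7.27
eef_pos: [0.4011, -0.2824, 0.2344]
tool_rot: [-0.001, 0.991, 0.135, -0.0]
contact_force: [0.3, 0.3, 0.8]
gripper_width: 0.995
```

```bash
python3 - <<'E'
from h import *
from station import *
go(.4065,-.2825,.17)
c=read_camera('wrist');cv2.imwrite('pics/w6.png',c['pixels'][...,::-1])
for n in ["top","scene"]:
    c=read_camera(n);cv2.imwrite(f'pics/{n[0]}6.png',c['pixels'][...,::-1]);W,R=cloud(c);px=c["pixels"].astype(int)
    print(px[272,134] if n=="top" else 0)
    m=big((np.hypot(W[...,0]-.393,W[...,1]-.291)<.08)&(px.max(-1)<86)&(W[...,2]<.03))
    p=onplane(c,m,.008);q=rect(p);(x,y),r=cv2.minEnclosingCircle((p[:,:2]*1000).astype(np.float32))
    print(n,m.sum(),p.mean(0),q[0],q[1],x,y,r)
E
```

```text
t 7.27 at [ 0.4011 -0.2824  0.2344] yaw 15.6 q7 0.91 grip 0.995 | turn [-0.1  0.  -0. ] shift after [ 5.1  1.5 64.4] shift w/o turn [ 5.2  1.6 64.4]
[78 84 89]
top 481 [0.40644597 0.27176031 0.008     ] (404.0591735839844, 275.958984375) (100.09542083740234, 67.89692687988281) 395.14044189453125 287.5931701660156 50.380226135253906
0
scene 818 [0.39984415 0.28978524 0.008     ] (398.3315734863281, 291.2688903808594) (98.06448364257812, 107.18407440185547) 397.9176330566406 290.3033142089844 53.85753631591797
```

View pics/w6.png

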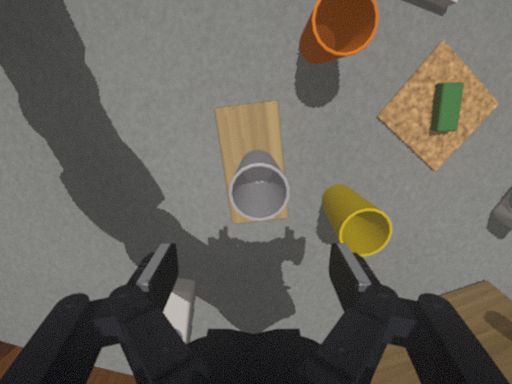

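The tumbler at (259,192) is lined up between the jaws, and the yellow cup stays clear of the right finger. I descend now.

Call:
send_rows(
  commands=[
    {"translation": [0.005, 0.001, 0.015], "rot": [0, 0, 0], "grip": 0.085},
    {"translation": [0, 0, 0.03], "rot": [0, 0, 0], "grip": 0.085},
    {"translation": [0, 0, 0.015], "rot": [0, 0, 0], "grip": 0.085},
    {"translation": [0, 0, 0], "rot": [0, 0, 0], "grip": 0.085},
    {"translation": [0, 0, 0], "rot": [0, 0, 0], "grip": 0.085},
  ],
)

```text
t: 7.83
eef_pos: [0.4087, -0.2804, 0.1742]
tool_rot: [-0.0, 0.99, 0.138, -0.001]
contact_force: [0.4, -1.2, 0.3]
gripper_width: 0.995
```

```bash
python3 - <<'E'
from h import *
from station import *
go(.4065,-.2825,.085)
c=read_camera('wrist');cv2.imwrite('pics/w7.png',c['pixels'][...,::-1])
c=read_camera("top");W,R=cloud(c);px=c["pixels"].astype(int)
m=big((np.hypot(W[...,0]-.393,W[...,1]-.291)<.08)&(px.max(-1)<97)&(W[...,2]<.03))
p=onplane(c,m,.008);q=rect(p);(x,y),r=cv2.minEnclosingCircle((p[:,:2]*1000).astype(np.float32))
print(m.sum(),p.mean(0),q[0],q[1],x,y,r)
E
```

```text
t 7.83 at [ 0.4087 -0.2804  0.1742] yaw 15.9 q7 0.97 grip 0.995 | turn [-0.1  0.1 -0. ] shift after [-2.7  1.4 89.2] shift w/o turn [-2.5  1.5 89.2]
1304 [0.39355968 0.28943624 0.008     ] (393.49652099609375, 288.8060607910156) (99.39936828613281, 100.1989517211914) 393.9482116699219 289.571533203125 51.558677673339844
```

View pics/w7.png

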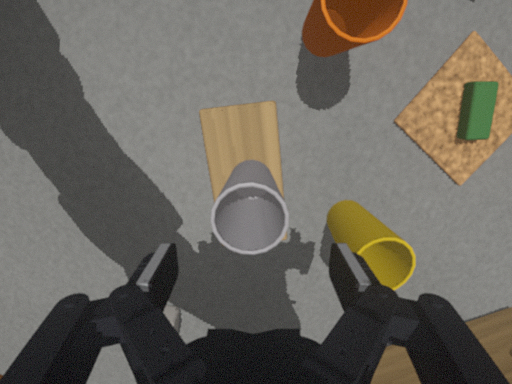

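Call:
send_rows(
  commands=[
    {"translation": [-0.0025, 0.0015, 0.0], "rot": [0, 0, 0], "grip": 0.085},
    {"translation": [0, 0, 0.02], "rot": [0, 0, 0], "grip": 0.085},
    {"translation": [0, 0, 0.02], "rot": [0, 0, 0], "grip": 0.085},
    {"translation": [0, 0, 0], "rot": [0, 0, 0], "grip": 0.085},
    {"translation": [0, 0, 0], "rot": [0, 0, 0], "grip": 0.085},
  ],
)

```text
t: 8.35
eef_pos: [0.4061, -0.2834, 0.1351]
tool_rot: [-0.0, 0.991, 0.137, -0.0]
contact_force: [0.7, 0.2, 1.6]
gripper_width: 0.995
```

```bash
python3 - <<'E'
from h import *
from station import *
go(.4065,-.2825,.085)
c=read_camera('wrist');cv2.imwrite('pics/w8.png',c['pixels'][...,::-1])
E
```

```text
t 8.35 at [ 0.4061 -0.2834  0.1351] yaw 15.8 q7 1.03 grip 0.995 | turn [-0.  0. -0.] shift after [ 0.7 -0.8 50.1] shift w/o turn [ 0.7 -0.7 50.1]
```

View pics/w8.png

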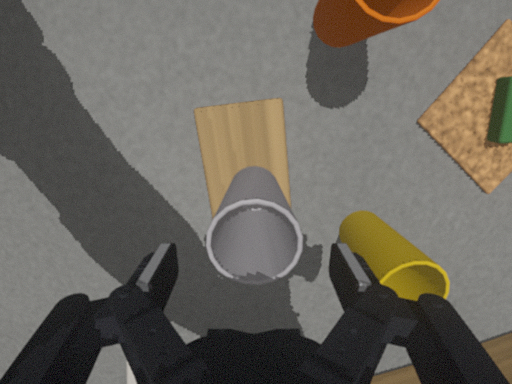

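The tumbler at (254,240) is centred between the jaws and the yellow cup is drifting clear. I carry on down and close.

Call:
send_rows(
  commands=[
    {"translation": [0, 0, 0.02], "rot": [0, 0, 0], "grip": 0.085},
    {"translation": [0, 0, 0.02], "rot": [0, 0, 0], "grip": 0.085},
    {"translation": [0, 0, 0.01], "rot": [0, 0, 0], "grip": 0.085},
    {"translation": [0, 0, 0], "rot": [0, 0, 0], "grip": 0.085},
    {"translation": [0, 0, 0], "rot": [0, 0, 0], "grip": 0.07},
  ],
)

```text
t: 8.82
eef_pos: [0.4066, -0.2837, 0.0855]
tool_rot: [0.0, 0.991, 0.137, 0.0]
contact_force: [0.7, -0.4, 0.2]
gripper_width: 0.874
```

Call:
send_rows(
  commands=[
    {"translation": [0, 0, 0], "rot": [0, 0, 0], "grip": 0.06},
    {"translation": [0, 0, 0], "rot": [0, 0, 0], "grip": 0.055},
    {"translation": [0, 0, 0], "rot": [0, 0, 0], "grip": 0.045},
    {"translation": [0, 0, 0], "rot": [0, 0, 0], "grip": 0.045},
    {"translation": [0, 0, 0], "rot": [0, 0, 0], "grip": 0.045},
  ],
  force=30,
)

```text
t: 9.23
eef_pos: [0.4071, -0.284, 0.0863]
tool_rot: [0.001, 0.991, 0.137, 0.001]
contact_force: [-1.3, 0.7, 5.9]
gripper_width: 0.655
```

```bash
python3 - <<'E'
from h import *
from station import *
go(.4065,-.2825,.085)
c=read_camera('wrist');cv2.imwrite('pics/w9.png',c['pixels'][...,::-1])
E
```

```text
t 9.23 at [ 0.4071 -0.284   0.0863] yaw 15.8 q7 1.09 grip 0.655 | turn [ 0.1 -0.1 -0. ] shift after [-0.2 -1.6  1.3] shift w/o turn [-0.2 -1.6  1.3]
```

View pics/w9.png

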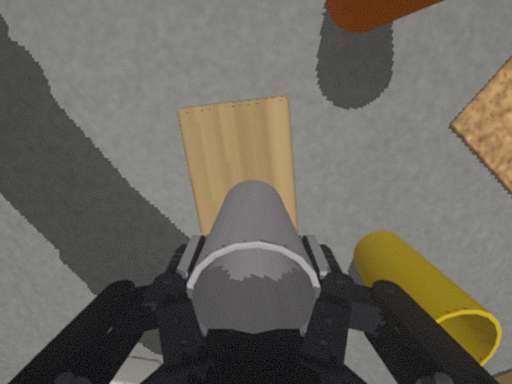

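Gripped at about 56 mm opening. I lift.

Call:
send_rows(
  commands=[
    {"translation": [0, 0, -0.005], "rot": [0, 0, 0], "grip": 0.045},
    {"translation": [0, 0, -0.015], "rot": [0, 0, 0], "grip": 0.045},
    {"translation": [0, 0, -0.03], "rot": [0, 0, 0], "grip": 0.045},
    {"translation": [0, 0, -0.04], "rot": [0, 0, 0], "grip": 0.045},
    {"translation": [0, 0, -0.04], "rot": [0, 0, 0], "grip": 0.045},
  ],
  force=40,
)

```text
t: 9.7
eef_pos: [0.4052, -0.2832, 0.2162]
tool_rot: [-0.0, 0.991, 0.137, -0.001]
contact_force: [1.4, 0.6, -1.6]
gripper_width: 0.653
```

Call:
send_rows(
  commands=[
    {"translation": [0, 0, -0.03], "rot": [0, 0, 0], "grip": 0.045},
    {"translation": [0, 0, -0.01], "rot": [0, 0, 0], "grip": 0.045},
    {"translation": [0, 0, -0.005], "rot": [0, 0, 0], "grip": 0.045},
    {"translation": [0, 0, 0], "rot": [0, 0, 0], "grip": 0.045},
    {"translation": [0, 0, 0], "rot": [0, 0, 0], "grip": 0.045},
  ],
)

```text
t: 10.12
eef_pos: [0.4056, -0.2827, 0.2585]
tool_rot: [-0.001, 0.99, 0.138, -0.001]
contact_force: [-0.7, -0.0, -3.1]
gripper_width: 0.653
```

```bash
python3 - <<'E'
from h import *
from station import *
go(.54,0,.26)
c=read_camera('scene');cv2.imwrite('pics/s10.png',c['pixels'][...,::-1])
E
```

```text
t 10.12 at [ 0.4056 -0.2827  0.2585] yaw 15.8 q7 0.89 grip 0.653 | turn [-0.1  0.1 -0. ] shift after [ 206.4 -235.3   -1.5] shift w/o turn [ 206.4 -235.3   -1.5]
```

View pics/s10.png

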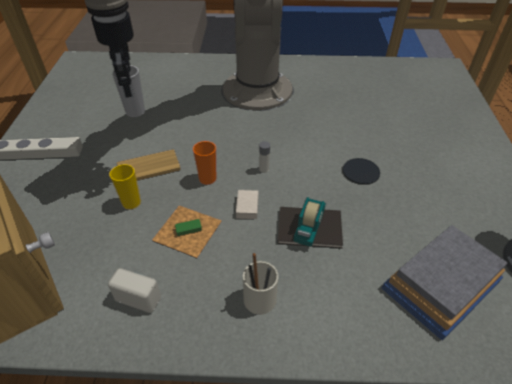

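The tumbler is held upright at (130,92) and the riser is empty. I carry it over via the middle.

Call:
send_rows(
  commands=[
    {"translation": [0.01, -0.012, 0], "rot": [0, 0, 0], "grip": 0.045},
    {"translation": [0.02, -0.023, 0], "rot": [0, 0, 0], "grip": 0.045},
    {"translation": [0.024, -0.027, 0], "rot": [0, 0, 0], "grip": 0.045},
    {"translation": [0.024, -0.027, 0], "rot": [0, 0, 0], "grip": 0.045},
    {"translation": [0.024, -0.027, 0], "rot": [0, 0, 0], "grip": 0.045},
  ],
)

```text
t: 10.58
eef_pos: [0.4723, -0.1424, 0.258]
tool_rot: [-0.0, 0.991, 0.137, -0.002]
contact_force: [0.4, -0.8, -2.5]
gripper_width: 0.652
```

Call:
send_rows(
  commands=[
    {"translation": [0.024, -0.027, 0], "rot": [0, 0, 0], "grip": 0.045},
    {"translation": [0.024, -0.027, 0], "rot": [0, 0, 0], "grip": 0.045},
    {"translation": [0.024, -0.027, 0], "rot": [0, 0, 0], "grip": 0.045},
    {"translation": [0.02, -0.025, 0], "rot": [0, 0, 0], "grip": 0.045},
    {"translation": [0.005, -0.025, 0], "rot": [0, 0, 0], "grip": 0.045},
  ],
)

```text
t: 11.0
eef_pos: [0.5318, 0.0115, 0.2577]
tool_rot: [0.0, 0.99, 0.139, -0.001]
contact_force: [1.0, -0.2, -2.2]
gripper_width: 0.653
```

```bash
python3 - <<'E'
from h import *
go(.3945,.2897,.22)
E
```

```text
t 11.0 at [0.5318 0.0115 0.2577] yaw 15.9 q7 0.25 grip 0.653 | turn [0.  0.1 0. ] shift after [ -55.7 -305.2   37.7] shift w/o turn [ -55.6 -305.2   37.7]
```

Call:
send_rows(
  commands=[
    {"translation": [-0.006, -0.03, 0], "rot": [0, 0, 0], "grip": 0.045},
    {"translation": [-0.006, -0.032, 0], "rot": [0, 0, 0], "grip": 0.045},
    {"translation": [-0.006, -0.032, 0], "rot": [0, 0, 0], "grip": 0.045},
    {"translation": [-0.006, -0.032, 0], "rot": [0, 0, 0], "grip": 0.045},
    {"translation": [-0.006, -0.032, 0], "rot": [0, 0, 0], "grip": 0.045},
  ],
)

```text
t: 11.42
eef_pos: [0.4568, 0.1531, 0.2578]
tool_rot: [0.001, 0.991, 0.137, -0.002]
contact_force: [-0.2, 0.6, -2.5]
gripper_width: 0.658
```

Call:
send_rows(
  commands=[
    {"translation": [-0.006, -0.032, 0.005], "rot": [0, 0, 0], "grip": 0.045},
    {"translation": [-0.006, -0.032, 0.01], "rot": [0, 0, 0], "grip": 0.045},
    {"translation": [-0.006, -0.032, 0.01], "rot": [0, 0, 0], "grip": 0.045},
    {"translation": [-0.006, -0.032, 0.01], "rot": [0, 0, 0], "grip": 0.045},
    {"translation": [-0.002, -0.01, 0], "rot": [0, 0, 0], "grip": 0.045},
  ],
)

```text
t: 11.83
eef_pos: [0.3916, 0.2814, 0.2212]
tool_rot: [0.001, 0.99, 0.141, -0.003]
contact_force: [-0.4, 0.1, -2.1]
gripper_width: 0.653
```

```bash
python3 - <<'E'
from h import *
go(.3945,.2897,.13)
E
```

```text
t 11.83 at [0.3916 0.2814 0.2212] yaw 16.2 q7 -0.42 grip 0.653 | turn [0.1 0.4 0. ] shift after [ 5.1 -7.1 91.2] shift w/o turn [ 5.7 -7.2 91.1]
```

Call:
send_rows(
  commands=[
    {"translation": [0.003, -0.004, 0.02], "rot": [0, 0, 0], "grip": 0.045},
    {"translation": [0.002, -0.003, 0.03], "rot": [0, 0, 0], "grip": 0.045},
    {"translation": [0, 0, 0.02], "rot": [0, 0, 0], "grip": 0.045},
    {"translation": [0, 0, 0.02], "rot": [0, 0, 0], "grip": 0.045},
    {"translation": [0, 0, 0], "rot": [0, 0, 0], "grip": 0.045},
  ],
)

```text
t: 12.25
eef_pos: [0.3961, 0.2835, 0.13]
tool_rot: [0.003, 0.99, 0.138, -0.004]
contact_force: [-0.3, -2.1, -1.1]
gripper_width: 0.654
```

Call:
send_rows(
  commands=[
    {"translation": [0, 0, 0], "rot": [0, 0, 0], "grip": 0.045},
    {"translation": [0, 0, 0], "rot": [0, 0, 0], "grip": 0.045},
    {"translation": [0, 0, 0], "rot": [0, 0, 0], "grip": 0.045},
    {"translation": [0, 0, 0], "rot": [0, 0, 0], "grip": 0.045},
    {"translation": [0, 0, 0], "rot": [0, 0, 0], "grip": 0.045},
  ],
)

```text
t: 12.67
eef_pos: [0.3994, 0.2865, 0.1357]
tool_rot: [-0.001, 0.991, 0.137, 0.001]
contact_force: [-0.3, -0.9, -1.6]
gripper_width: 0.648
```

```bash
python3 - <<'E'
from h import *
from station import *
go(.3945,.2897,.08)
for n in ["wrist","scene"]:
    c=read_camera(n);cv2.imwrite(f'pics/{n[0]}11.png',c['pixels'][...,::-1])
a=cv2.imread('pics/w11.png');b=cv2.imread('pics/s11.png');cv2.imwrite('pics/ws11.png',cv2.resize(cv2.hconcat([a,b]),(800,300)))
E
```

```text
t 12.67 at [0.3994 0.2865 0.1357] yaw 15.8 q7 -0.39 grip 0.648 | turn [-0.1 -0.1  0. ] shift after [-3.8 -4.4 55.7] shift w/o turn [-3.9 -4.3 55.7]
```

View pics/ws11.png

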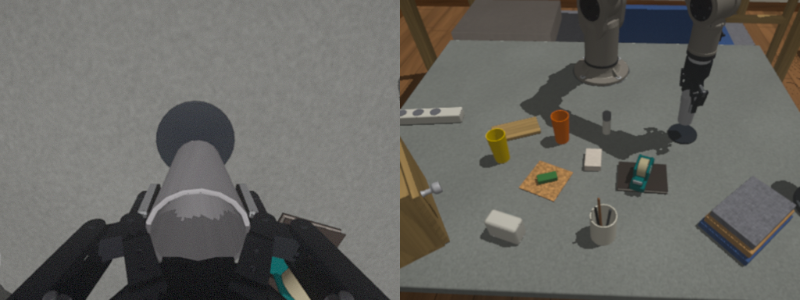

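Call:
send_rows(
  commands=[
    {"translation": [-0.004, -0.0045, 0.005], "rot": [0, 0, 0], "grip": 0.045},
    {"translation": [0, 0, 0.02], "rot": [0, 0, 0], "grip": 0.045},
    {"translation": [0, 0, 0.02], "rot": [0, 0, 0], "grip": 0.045},
    {"translation": [0, 0, 0], "rot": [0, 0, 0], "grip": 0.045},
    {"translation": [0, 0, 0], "rot": [0, 0, 0], "grip": 0.045},
  ],
)

```text
t: 13.18
eef_pos: [0.3929, 0.289, 0.0891]
tool_rot: [0.001, 0.99, 0.138, -0.001]
contact_force: [0.6, -0.8, -2.1]
gripper_width: 0.648
```

Call:
send_rows(
  commands=[
    {"translation": [0, 0, 0], "rot": [0, 0, 0], "grip": 0.045},
    {"translation": [0, 0, 0], "rot": [0, 0, 0], "grip": 0.045},
    {"translation": [0, 0, 0], "rot": [0, 0, 0], "grip": 0.045},
    {"translation": [0, 0, 0], "rot": [0, 0, 0], "grip": 0.045},
    {"translation": [0, 0, 0], "rot": [0, 0, 0], "grip": 0.045},
  ],
)

```text
t: 13.6
eef_pos: [0.3941, 0.2897, 0.0903]
tool_rot: [-0.0, 0.991, 0.137, 0.0]
contact_force: [-0.1, 0.0, -2.0]
gripper_width: 0.653
```

```bash
python3 - <<'E'
from h import *
from station import *
go(.3945,.2897,.08)
for n in ["wrist","scene"]:
    c=read_camera(n);cv2.imwrite(f'pics/{n[0]}12.png',c['pixels'][...,::-1])
b=cv2.imread('pics/s12.png');a=cv2.imread('pics/w12.png');cv2.imwrite('pics/ws12.png',cv2.hconcat([cv2.resize(a,(400,300)),cv2.resize(b[100:200,310:443],(400,300),interpolation=cv2.INTER_CUBIC)]))
E
```

```text
t 13.6 at [0.3941 0.2897 0.0903] yaw 15.8 q7 -0.39 grip 0.653 | turn [-0.  -0.1  0. ] shift after [ 0.4  0.1 10.3] shift w/o turn [ 0.4  0.1 10.3]
```

View pics/ws12.png

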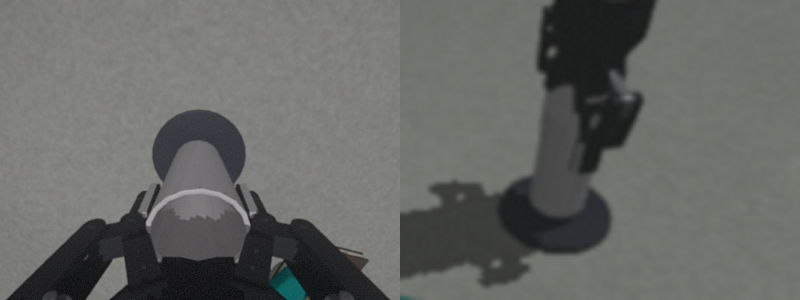

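The foot hangs about 1 cm above the middle of the coaster. I lower it slowly.

Call:
send_rows(
  commands=[
    {"translation": [0, 0, 0.004], "rot": [0, 0, 0], "grip": 0.045},
    {"translation": [0, 0, 0.003], "rot": [0, 0, 0], "grip": 0.045},
    {"translation": [0, 0, 0.002], "rot": [0, 0, 0], "grip": 0.045},
    {"translation": [0, 0, 0.001], "rot": [0, 0, 0], "grip": 0.045},
    {"translation": [0, 0, 0.001], "rot": [0, 0, 0], "grip": 0.045},
  ],
)

```text
t: 14.12
eef_pos: [0.3936, 0.2896, 0.0793]
tool_rot: [-0.0, 0.991, 0.138, -0.0]
contact_force: [-5.9, -2.7, 22.8]
gripper_width: 0.651
```

Call:
send_rows(
  commands=[
    {"translation": [0, 0, 0], "rot": [0, 0, 0], "grip": 0.045},
    {"translation": [0, 0, 0], "rot": [0, 0, 0], "grip": 0.045},
    {"translation": [0, 0, 0], "rot": [0, 0, 0], "grip": 0.045},
    {"translation": [0, 0, 0], "rot": [0, 0, 0], "grip": 0.045},
    {"translation": [0, 0, 0], "rot": [0, 0, 0], "grip": 0.045},
  ],
)

```text
t: 14.53
eef_pos: [0.3936, 0.2895, 0.0794]
tool_rot: [-0.0, 0.99, 0.138, -0.0]
contact_force: [-1.8, -2.2, 9.3]
gripper_width: 0.653
```

Contact at about 9 N, so it stands on the coaster. I release it and rise straight up.

Call:
send_rows(
  commands=[
    {"translation": [0, 0, -0.0005], "rot": [0, 0, 0], "grip": 0.045},
    {"translation": [0, 0, 0], "rot": [0, 0, 0], "grip": 0.06},
    {"translation": [0, 0, 0], "rot": [0, 0, 0], "grip": 0.07},
    {"translation": [0, 0, 0], "rot": [0, 0, 0], "grip": 0.085},
    {"translation": [0, 0, 0], "rot": [0, 0, 0], "grip": 0.085},
  ],
)

```text
t: 14.95
eef_pos: [0.3939, 0.2895, 0.0792]
tool_rot: [-0.0, 0.991, 0.137, 0.0]
contact_force: [0.1, -0.7, -0.3]
gripper_width: 0.997
```

Call:
send_rows(
  commands=[
    {"translation": [0, 0, 0], "rot": [0, 0, 0], "grip": 0.085},
    {"translation": [0, 0, -0.01], "rot": [0, 0, 0], "grip": 0.085},
    {"translation": [0, 0, -0.03], "rot": [0, 0, 0], "grip": 0.085},
    {"translation": [0, 0, -0.04], "rot": [0, 0, 0], "grip": 0.085},
    {"translation": [0, 0, -0.04], "rot": [0, 0, 0], "grip": 0.085},
  ],
)

```text
t: 15.37
eef_pos: [0.3932, 0.2886, 0.2007]
tool_rot: [0.001, 0.991, 0.137, -0.001]
contact_force: [1.3, 1.3, 0.3]
gripper_width: 0.994
```

```bash
python3 - <<'E'
from h import *
from station import *
go(.5945,.1425,.24,71.8)
for n in ["wrist","scene","top"]:
    c=read_camera(n);cv2.imwrite(f'pics/{n[0]}13.png',c['pixels'][...,::-1]);np.savez(n+"13.npz",**c)
c=dict(np.load("scene13.npz"));W,R=cloud(c)
m=(np.hypot(W[...,0]-.394,W[...,1]-.29)<.06)&(abs(W[...,2]-.11)<.012);p=W[m]
print(cv2.minEnclosingCircle((p[:,:2]*1000).astype(np.float32)),np.percentile(p[:,2],95))
b=cv2.imread('pics/s13.png');a=cv2.imread('pics/w13.png');cv2.imwrite('pics/ws13.png',cv2.resize(cv2.hconcat([a,b]),(800,300)))
E
```

```text
t 15.37 at [0.3932 0.2886 0.2007] yaw 15.8 q7 -0.43 grip 0.994 | turn [  0.    0.1 -56. ] shift after [-75.9 236.9 -39.3] shift w/o turn [153.9 195.4 -39.3]
((393.11297607421875, 291.553955078125), 30.936220169067383) 0.11323094502025566
```

View pics/ws13.png

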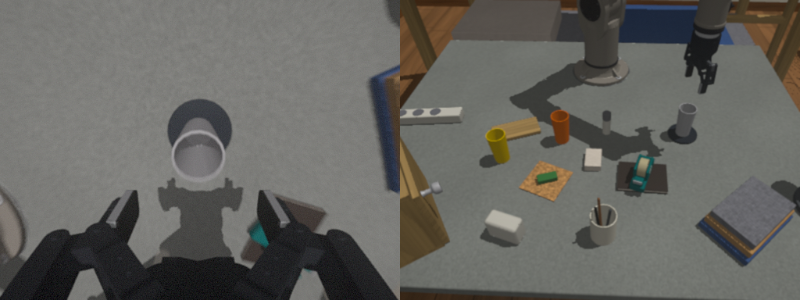

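The tumbler stands upright, with its rim centre at (393,291.5) against a coaster centre of about (394,289.5). Now the dispenser: first the turn.

Call:
send_rows(
  commands=[
    {"translation": [0, 0, -0.02], "rot": [0, 0, -7], "grip": 0.085},
    {"translation": [0, 0, -0.02], "rot": [0, 0, -7], "grip": 0.085},
    {"translation": [0, 0, 0], "rot": [0, 0, -7], "grip": 0.085},
    {"translation": [0, 0, 0], "rot": [0, 0, -7], "grip": 0.085},
    {"translation": [0, 0, 0], "rot": [0, 0, -7], "grip": 0.085},
  ],
)

```text
t: 15.93
eef_pos: [0.3933, 0.2889, 0.2388]
tool_rot: [0.0, 0.902, 0.432, -0.001]
contact_force: [0.4, 0.8, -1.1]
gripper_width: 0.995
```

Call:
send_rows(
  commands=[
    {"translation": [0, 0, 0], "rot": [0, 0, -7], "grip": 0.085},
    {"translation": [0, 0, 0], "rot": [0, 0, -7], "grip": 0.085},
    {"translation": [0, 0, 0], "rot": [0, 0, -7], "grip": 0.085},
    {"translation": [-0.011, 0.034, 0], "rot": [0, 0, 0], "grip": 0.085},
    {"translation": [-0.011, 0.034, 0], "rot": [0, 0, 0], "grip": 0.085},
  ],
)

```text
t: 16.35
eef_pos: [0.4504, 0.2479, 0.2385]
tool_rot: [-0.0, 0.808, 0.589, -0.001]
contact_force: [0.5, 1.3, 0.7]
gripper_width: 0.997
```

Call:
send_rows(
  commands=[
    {"translation": [-0.011, 0.034, 0], "rot": [0, 0, 0], "grip": 0.085},
    {"translation": [-0.011, 0.034, 0], "rot": [0, 0, 0], "grip": 0.085},
    {"translation": [-0.011, 0.034, 0], "rot": [0, 0, 0], "grip": 0.085},
    {"translation": [-0.011, 0.034, 0], "rot": [0, 0, 0], "grip": 0.085},
    {"translation": [0, 0, 0], "rot": [0, 0, 0], "grip": 0.085},
  ],
)

```text
t: 16.77
eef_pos: [0.5714, 0.1562, 0.2384]
tool_rot: [0.002, 0.813, 0.583, -0.0]
contact_force: [-0.1, -0.4, -0.0]
gripper_width: 0.992
```

```bash
python3 - <<'E'
from h import *
from station import *
go(.596,.1417,.14,71.9)
for n in ["wrist"]:
    c=read_camera(n);cv2.imwrite(f'pics/{n[0]}14.png',c['pixels'][...,::-1])
E
```

```text
t 16.77 at [0.5714 0.1562 0.2384] yaw 71.3 q7 0.94 grip 0.992 | turn [ 0.2  0.2 -0.6] shift after [-6.1 27.9 98.4] shift w/o turn [-5.5 27.6 98.5]
```

View pics/w14.png

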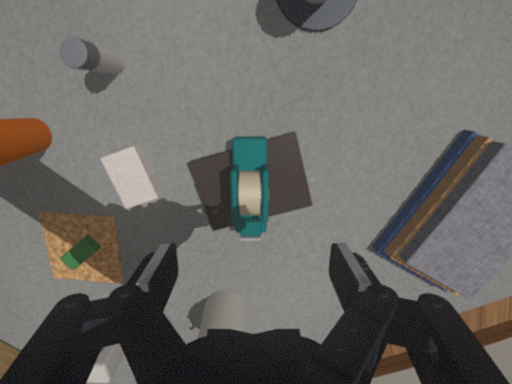

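The dispenser at (250,185) is aligned with the image axis and sits between the jaws. I correct the offset and descend.

Call:
send_rows(
  commands=[
    {"translation": [-0.006, 0.014, 0.01], "rot": [0, 0, -0.6], "grip": 0.085},
    {"translation": [0, 0.014, 0.03], "rot": [0, 0, 0], "grip": 0.085},
    {"translation": [0, 0, 0.03], "rot": [0, 0, 0], "grip": 0.085},
    {"translation": [0, 0, 0.028], "rot": [0, 0, 0], "grip": 0.085},
    {"translation": [0, 0, 0], "rot": [0, 0, 0], "grip": 0.085},
  ],
)

```text
t: 17.23
eef_pos: [0.5866, 0.1486, 0.1351]
tool_rot: [-0.002, 0.806, 0.591, -0.006]
contact_force: [-1.4, -0.7, -0.7]
gripper_width: 0.996
```

```bash
python3 - <<'E'
from h import *
from station import *
go(.596,.1417,.058,71.9)
for n in ["wrist"]:
    c=read_camera(n);cv2.imwrite(f'pics/{n[0]}15.png',c['pixels'][...,::-1])
E
```

```text
t 17.23 at [0.5866 0.1486 0.1351] yaw 72.5 q7 1.01 grip 0.996 | turn [-0.6  0.4  0.6] shift after [-3.7 11.1 77.1] shift w/o turn [-3.3 11.8 77. ]
```

View pics/w15.png

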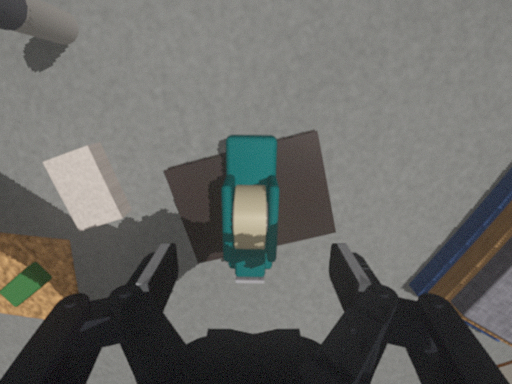

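Call:
send_rows(
  commands=[
    {"translation": [0, 0, 0], "rot": [0, 0, 0], "grip": 0.085},
    {"translation": [0, 0, 0.02], "rot": [0, 0, 0], "grip": 0.085},
    {"translation": [0, 0, 0], "rot": [0, 0, 0], "grip": 0.085},
    {"translation": [0, 0, 0], "rot": [0, 0, 0], "grip": 0.085},
    {"translation": [0, 0, 0], "rot": [0, 0, 0], "grip": 0.085},
  ],
)

```text
t: 17.7
eef_pos: [0.5925, 0.1492, 0.1231]
tool_rot: [0.0, 0.807, 0.591, 0.001]
contact_force: [0.7, -0.8, 0.7]
gripper_width: 1.001
```

```bash
python3 - <<'E'
from h import *
go(.596,.1417,.058,71.9)
E
```

```text
t 17.7 at [0.5925 0.1492 0.1231] yaw 72.4 q7 1.02 grip 1.001 | turn [ 0.1 -0.1  0.5] shift after [-6.   5.6 65.1] shift w/o turn [-6.2  5.5 65.1]
```

Call:
send_rows(
  commands=[
    {"translation": [-0.006, 0.0055, 0.01], "rot": [0, 0, 0.5], "grip": 0.085},
    {"translation": [0, 0, 0.02], "rot": [0, 0, 0], "grip": 0.085},
    {"translation": [0, 0, 0], "rot": [0, 0, 0], "grip": 0.085},
    {"translation": [0, 0, 0], "rot": [0, 0, 0], "grip": 0.085},
    {"translation": [0, 0, 0], "rot": [0, 0, 0], "grip": 0.085},
  ],
)

```text
t: 18.12
eef_pos: [0.5956, 0.1412, 0.0918]
tool_rot: [0.0, 0.81, 0.587, 0.0]
contact_force: [1.0, 0.2, 0.3]
gripper_width: 1.0
```

```bash
python3 - <<'E'
from h import *
from station import *
go(.596,.1417,.058,71.9)
c=read_camera("wrist");cv2.imwrite('pics/w16.png',c['pixels'][...,::-1])
E
```

```text
t 18.12 at [0.5956 0.1412 0.0918] yaw 71.9 q7 1.03 grip 1.0 | turn [ 0. -0. -0.] shift after [ 0.6  0.2 33.8] shift w/o turn [ 0.5  0.2 33.8]
```

View pics/w16.png

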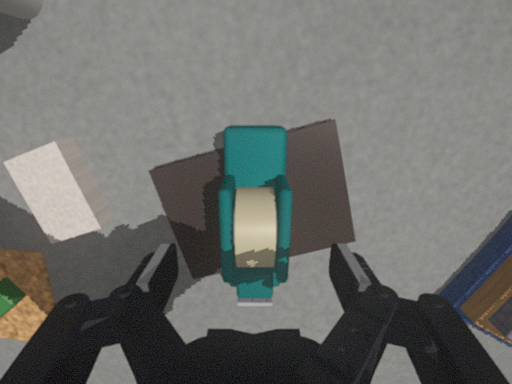

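The dispenser at (256,205) is centred. I go down to z=0.058 and grip.

Call:
send_rows(
  commands=[
    {"translation": [0, 0, 0.015], "rot": [0, 0, 0], "grip": 0.085},
    {"translation": [0, 0, 0.015], "rot": [0, 0, 0], "grip": 0.085},
    {"translation": [0, 0, 0.004], "rot": [0, 0, 0], "grip": 0.085},
    {"translation": [0, 0, 0], "rot": [0, 0, 0], "grip": 0.07},
    {"translation": [0, 0, 0], "rot": [0, 0, 0], "grip": 0.055},
  ],
)

```text
t: 18.58
eef_pos: [0.5956, 0.1415, 0.058]
tool_rot: [0.0, 0.809, 0.587, 0.0]
contact_force: [-0.2, 0.7, 0.5]
gripper_width: 0.745
```

Call:
send_rows(
  commands=[
    {"translation": [0, 0, 0], "rot": [0, 0, 0], "grip": 0.045},
    {"translation": [0, 0, 0], "rot": [0, 0, 0], "grip": 0.03},
    {"translation": [0, 0, 0], "rot": [0, 0, 0], "grip": 0.03},
    {"translation": [0, 0, 0], "rot": [0, 0, 0], "grip": 0.03},
    {"translation": [0, 0, 0], "rot": [0, 0, 0], "grip": 0.03},
  ],
  force=50,
)

```text
t: 19.0
eef_pos: [0.5962, 0.1417, 0.0586]
tool_rot: [0.0, 0.809, 0.587, 0.001]
contact_force: [-1.0, 0.8, 5.9]
gripper_width: 0.506
```

```bash
python3 - <<'E'
from h import *
from station import *
go(.596,.1417,.058,71.9)
c=read_camera("wrist");cv2.imwrite('pics/w17.png',c['pixels'][...,::-1])
E
```

```text
t 19.0 at [0.5962 0.1417 0.0586] yaw 71.9 q7 1.04 grip 0.506 | turn [ 0.1 -0.1  0. ] shift after [-0.1 -0.2  0.6] shift w/o turn [-0.1 -0.2  0.6]
```

View pics/w17.png

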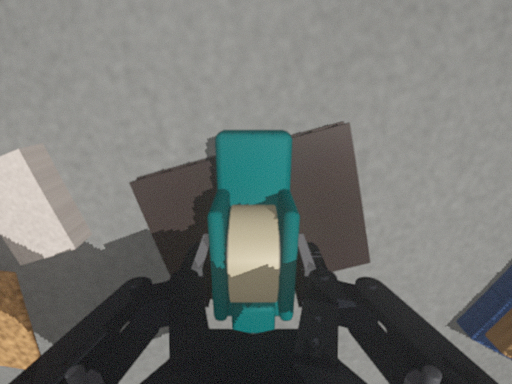

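Gripped at about 43 mm opening. I lift and turn towards the riser's direction.

Call:
send_rows(
  commands=[
    {"translation": [0, 0, -0.005], "rot": [0, 0, 0], "grip": 0.03},
    {"translation": [0, 0, -0.015], "rot": [0, 0, 0], "grip": 0.03},
    {"translation": [0, 0, -0.03], "rot": [0, 0, 0], "grip": 0.03},
    {"translation": [0, 0, -0.04], "rot": [0, 0, 0], "grip": 0.03},
    {"translation": [0, 0, -0.04], "rot": [0, 0, 0], "grip": 0.03},
  ],
  force=60,
)

```text
t: 19.47
eef_pos: [0.5934, 0.1406, 0.1871]
tool_rot: [-0.001, 0.81, 0.587, -0.002]
contact_force: [0.8, 1.4, -4.9]
gripper_width: 0.506
```

Call:
send_rows(
  commands=[
    {"translation": [0, 0, -0.03], "rot": [0, 0, 5], "grip": 0.03},
    {"translation": [0, 0, 0], "rot": [0, 0, 7], "grip": 0.03},
    {"translation": [0, 0, 0], "rot": [0, 0, 7], "grip": 0.03},
    {"translation": [0, 0, 0], "rot": [0, 0, 7], "grip": 0.03},
    {"translation": [0, 0, 0], "rot": [0, 0, 7], "grip": 0.03},
  ],
)

```text
t: 19.88
eef_pos: [0.5941, 0.141, 0.2168]
tool_rot: [-0.0, 0.944, 0.33, -0.001]
contact_force: [0.1, -0.1, -5.1]
gripper_width: 0.503
```

Call:
send_rows(
  commands=[
    {"translation": [0, 0, 0], "rot": [0, 0, 7], "grip": 0.03},
    {"translation": [0, 0, 0], "rot": [0, 0, 6], "grip": 0.03},
    {"translation": [0, 0, 0], "rot": [0, 0, 3.4], "grip": 0.03},
    {"translation": [0, 0, 0], "rot": [0, 0, 0], "grip": 0.03},
    {"translation": [0, 0, 0], "rot": [0, 0, 0], "grip": 0.03},
  ],
)

```text
t: 20.3
eef_pos: [0.5944, 0.1412, 0.2166]
tool_rot: [0.0, 0.981, 0.196, -0.001]
contact_force: [-0.9, 0.6, -4.8]
gripper_width: 0.504
```

```bash
python3 - <<'E'
from h import *
from station import *
go(.401,-.2828,.21,22.5)
for n in ["scene","top"]:
    c=read_camera(n);cv2.imwrite(f'pics/{n[0]}18.png',c['pixels'][...,::-1]);np.savez(n+"18.npz",**c)
a=cv2.imread('pics/t18.png');b=cv2.imread('pics/s18.png');cv2.imwrite('pics/ts18.png',cv2.resize(cv2.hconcat([a,b]),(800,300)))
E
```

```text
t 20.3 at [0.5944 0.1412 0.2166] yaw 22.6 q7 0.23 grip 0.504 | turn [-0.   0.1  0.1] shift after [-341.   317.7    6.6] shift w/o turn [-341.7  316.9    7.2]
```

View pics/ts18.png

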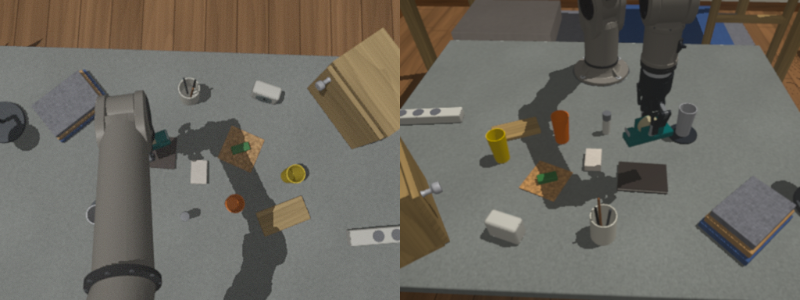

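Call:
send_rows(
  commands=[
    {"translation": [-0.012, 0.011, 0], "rot": [0, 0, 0], "grip": 0.03},
    {"translation": [-0.024, 0.022, 0], "rot": [0, 0, 0], "grip": 0.03},
    {"translation": [-0.026, 0.024, 0], "rot": [0, 0, 0], "grip": 0.03},
    {"translation": [-0.026, 0.024, 0], "rot": [0, 0, 0], "grip": 0.03},
    {"translation": [-0.026, 0.024, 0], "rot": [0, 0, 0], "grip": 0.03},
  ],
)

```text
t: 20.82
eef_pos: [0.5289, -0.0012, 0.2173]
tool_rot: [0.0, 0.981, 0.196, -0.0]
contact_force: [0.6, -0.4, -4.3]
gripper_width: 0.505
```

Call:
send_rows(
  commands=[
    {"translation": [-0.026, 0.024, 0], "rot": [0, 0, 0], "grip": 0.03},
    {"translation": [-0.026, 0.024, 0], "rot": [0, 0, 0], "grip": 0.03},
    {"translation": [-0.026, 0.024, 0], "rot": [0, 0, 0], "grip": 0.03},
    {"translation": [-0.026, 0.024, 0], "rot": [0, 0, 0], "grip": 0.03},
    {"translation": [-0.026, 0.024, 0], "rot": [0, 0, 0], "grip": 0.03},
  ],
)

```text
t: 21.23
eef_pos: [0.4545, -0.1617, 0.2175]
tool_rot: [-0.0, 0.981, 0.196, 0.0]
contact_force: [0.5, -0.4, -5.1]
gripper_width: 0.505
```

Call:
send_rows(
  commands=[
    {"translation": [-0.026, 0.024, 0], "rot": [0, 0, 0], "grip": 0.03},
    {"translation": [-0.026, 0.024, 0], "rot": [0, 0, 0], "grip": 0.03},
    {"translation": [-0.026, 0.024, 0], "rot": [0, 0, 0], "grip": 0.03},
    {"translation": [-0.012, 0.011, 0], "rot": [0, 0, 0], "grip": 0.03},
    {"translation": [0, 0, 0], "rot": [0, 0, 0], "grip": 0.03},
  ],
)

```text
t: 21.65
eef_pos: [0.4013, -0.2758, 0.2178]
tool_rot: [0.001, 0.981, 0.192, -0.0]
contact_force: [0.3, -0.5, -5.7]
gripper_width: 0.509
```

Call:
send_rows(
  commands=[
    {"translation": [0, 0, 0], "rot": [0, 0, 0], "grip": 0.03},
    {"translation": [0, 0, 0], "rot": [0, 0, 0], "grip": 0.03},
    {"translation": [0, 0, 0], "rot": [0, 0, 0], "grip": 0.03},
    {"translation": [0, 0, 0], "rot": [0, 0, 0], "grip": 0.03},
    {"translation": [0, 0, 0], "rot": [0, 0, 0], "grip": 0.03},
  ],
)

```text
t: 22.07
eef_pos: [0.4051, -0.2702, 0.2172]
tool_rot: [-0.0, 0.981, 0.196, 0.0]
contact_force: [-0.5, -0.4, -5.2]
gripper_width: 0.507
```

```bash
python3 - <<'E'
from h import *
from station import *
go(.401,-.2828,.10,22.5)
E
```

```text
t 22.07 at [ 0.4051 -0.2702  0.2172] yaw 22.6 q7 1.03 grip 0.507 | turn [-0.  -0.   0.1] shift after [ -8.6  10.1 117.2] shift w/o turn [ -8.6  10.1 117.2]
```

Call:
send_rows(
  commands=[
    {"translation": [-0.004, 0.005, 0.02], "rot": [0, 0, 0], "grip": 0.03},
    {"translation": [-0.0045, 0.005, 0.03], "rot": [0, 0, 0], "grip": 0.03},
    {"translation": [0, 0, 0.03], "rot": [0, 0, 0], "grip": 0.03},
    {"translation": [0, 0, 0.02], "rot": [0, 0, 0], "grip": 0.03},
    {"translation": [0, 0, 0.015], "rot": [0, 0, 0], "grip": 0.03},
  ],
)

```text
t: 22.48
eef_pos: [0.4, -0.2825, 0.1002]
tool_rot: [-0.001, 0.981, 0.196, -0.001]
contact_force: [-0.2, 0.2, -4.2]
gripper_width: 0.503
```

Call:
send_rows(
  commands=[
    {"translation": [0, 0, 0], "rot": [0, 0, 0], "grip": 0.03},
    {"translation": [0, 0, 0], "rot": [0, 0, 0], "grip": 0.03},
    {"translation": [0, 0, 0], "rot": [0, 0, 0], "grip": 0.03},
    {"translation": [0, 0, 0], "rot": [0, 0, 0], "grip": 0.03},
    {"translation": [0, 0, 0], "rot": [0, 0, 0], "grip": 0.03},
  ],
)

```text
t: 22.9
eef_pos: [0.4014, -0.2838, 0.1034]
tool_rot: [0.001, 0.981, 0.195, 0.001]
contact_force: [-0.2, -0.5, -6.0]
gripper_width: 0.498
```

```bash
python3 - <<'E'
from h import *
from station import *
go(.401,-.2828,.06,22.5)
for n in ["wrist","scene"]:
    c=read_camera(n);cv2.imwrite(f'pics/{n[0]}19.png',c['pixels'][...,::-1])
b=cv2.imread('pics/s19.png');a=cv2.imread('pics/w19.png');cv2.imwrite('pics/ws19.png',cv2.hconcat([cv2.resize(a,(400,300)),cv2.resize(b[90:240,80:280],(400,300),interpolation=cv2.INTER_CUBIC)]))
E
```

```text
t 22.9 at [ 0.4014 -0.2838  0.1034] yaw 22.5 q7 1.21 grip 0.498 | turn [ 0.1 -0.1  0. ] shift after [ 0.  -1.1 43.4] shift w/o turn [-0.1 -1.2 43.4]
```

View pics/ws19.png

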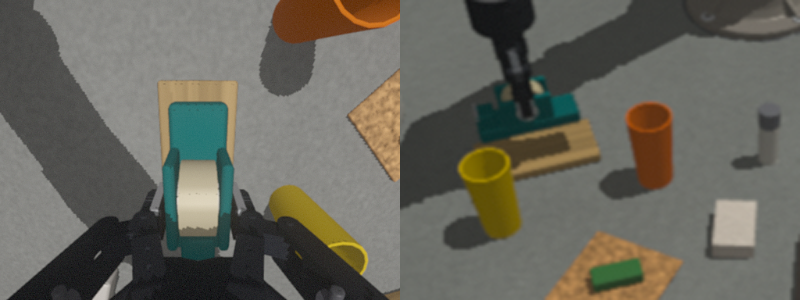

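The dispenser is parallel to the riser and centred on it. I lower it to about 2 mm above first, then gently the rest.

Call:
send_rows(
  commands=[
    {"translation": [0, -0.001, 0.015], "rot": [0, 0, 0], "grip": 0.03},
    {"translation": [0, 0, 0.015], "rot": [0, 0, 0], "grip": 0.03},
    {"translation": [0, 0, 0.008], "rot": [0, 0, 0], "grip": 0.03},
    {"translation": [0, 0, 0.003], "rot": [0, 0, 0], "grip": 0.03},
    {"translation": [0, 0, 0.001], "rot": [0, 0, 0], "grip": 0.03},
  ],
)

```text
t: 23.42
eef_pos: [0.4, -0.2826, 0.06]
tool_rot: [-0.0, 0.981, 0.195, -0.0]
contact_force: [0.2, -0.1, -5.3]
gripper_width: 0.506
```

Call:
send_rows(
  commands=[
    {"translation": [0, 0, 0.001], "rot": [0, 0, 0], "grip": 0.03},
    {"translation": [0, 0, 0.0005], "rot": [0, 0, 0], "grip": 0.03},
    {"translation": [0, 0, 0], "rot": [0, 0, 0], "grip": 0.03},
    {"translation": [0, 0, 0], "rot": [0, 0, 0], "grip": 0.03},
    {"translation": [0, 0, 0], "rot": [0, 0, 0], "grip": 0.03},
  ],
)

```text
t: 23.83
eef_pos: [0.4004, -0.2829, 0.0595]
tool_rot: [0.0, 0.981, 0.195, 0.0]
contact_force: [-2.4, 1.8, 7.1]
gripper_width: 0.506
```

```bash
python3 - <<'E'
from h import *
go(.401,-.2828,.06,22.5)
E
```

```text
t 23.83 at [ 0.4004 -0.2829  0.0595] yaw 22.5 q7 1.26 grip 0.506 | turn [ 0. -0. -0.] shift after [ 0.6  0.1 -0.5] shift w/o turn [ 0.6  0.1 -0.5]
```

It rests on the riser. I release and rise.

Call:
send_rows(
  commands=[
    {"translation": [0, 0, 0], "rot": [0, 0, 0], "grip": 0.05},
    {"translation": [0, 0, 0], "rot": [0, 0, 0], "grip": 0.06},
    {"translation": [0, 0, 0], "rot": [0, 0, 0], "grip": 0.075},
    {"translation": [0, 0, 0], "rot": [0, 0, 0], "grip": 0.075},
    {"translation": [0, 0, 0], "rot": [0, 0, 0], "grip": 0.075},
  ],
)

```text
t: 24.25
eef_pos: [0.4004, -0.2827, 0.0588]
tool_rot: [0.0, 0.981, 0.195, 0.0]
contact_force: [0.3, 0.6, -0.6]
gripper_width: 0.878
```

Call:
send_rows(
  commands=[
    {"translation": [0, 0, -0.01], "rot": [0, 0, 0], "grip": 0.075},
    {"translation": [0, 0, -0.03], "rot": [0, 0, 0], "grip": 0.075},
    {"translation": [0, 0, -0.035], "rot": [0, 0, 0], "grip": 0.075},
    {"translation": [0, 0, -0.035], "rot": [0, 0, 0], "grip": 0.075},
    {"translation": [0, 0, -0.035], "rot": [0, 0, 0], "grip": 0.06},
  ],
)

```text
t: 24.67
eef_pos: [0.3995, -0.2828, 0.2058]
tool_rot: [0.0, 0.981, 0.195, -0.0]
contact_force: [0.7, -0.1, -0.7]
gripper_width: 0.759
```

```bash
python3 - <<'E'
from h import *
from station import *
go(.615,-.145,.2,15.8)
for n in ["wrist","scene","top"]:
    c=read_camera(n);cv2.imwrite(f'pics/{n[0]}20.png',c['pixels'][...,::-1]);np.savez(n+"20.npz",**c)
a=cv2.imread('pics/w20.png');b=cv2.imread('pics/s20.png');cv2.imwrite('pics/ws20.png',cv2.resize(cv2.hconcat([a,b]),(800,300)))
for n in ["scene20","top20"]:
    c=dict(np.load(n+".npz"));W,R=cloud(c);hsv=cv2.cvtColor(c["pixels"],cv2.COLOR_RGB2HSV).astype(int);px=c["pixels"].astype(int)
    try:
        m=big((np.hypot(W[...,0]-.61,W[...,1]+.14)<.08)&(hsv[...,0]>45)&(hsv[...,0]<85)&(hsv[...,1]>60)&(W[...,2]>.016))
        p=W[m];q=rect(p);print("eraser",q,p[:,2].mean())
    except Exception as e: print(e)
    m=big((np.hypot(W[...,0]-.595,W[...,1]-.14)<.12)&(px.max(-1)<90)&(W[...,2]<.03)&(W[...,2]>-.01))
    p=onplane(c,m,.014);print("sketch",rect(p),p.mean(0))
E
```

```text
t 24.67 at [ 0.3995 -0.2828  0.2058] yaw 22.5 q7 1.08 grip 0.759 | turn [-0.   0.   6.7] shift after [244.8 -73.9   5.8] shift w/o turn [251.8 -45.    5.6]
eraser ((618.3643188476562, -141.62681579589844), (27.590303421020508, 56.496246337890625), 18.05348014831543) 0.022000505788688916
sketch ((603.2242431640625, 140.0455780029297), (153.60757446289062, 119.085693359375), 86.75922393798828) [0.60545169 0.14062207 0.014     ]
eraser ((614.5305786132812, -141.75332641601562), (25.02143096923828, 58.60410690307617), 19.66132354736328) 0.022152329954907395
sketch ((595.9395141601562, 139.4488067626953), (153.8214111328125, 107.03756713867188), 86.8089599609375) [0.595003   0.13979307 0.014     ]
```

View pics/ws20.png

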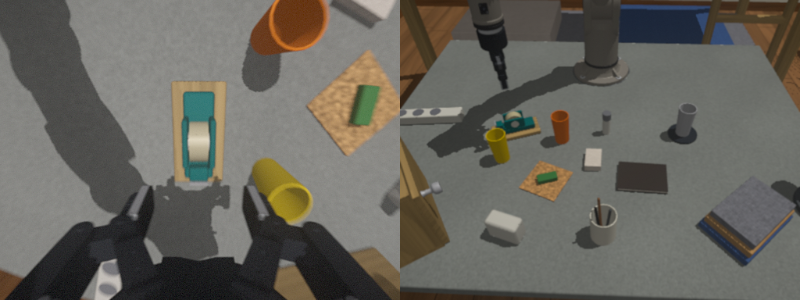

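The dispenser stands lengthwise on the riser, in the middle, and the sketchbook is empty. Now I fetch the eraser.

```bash
python3 - <<'E'
from h import *
go(.616,-.143,.13,17)
E
```

```text
t 24.82 at [ 0.4017 -0.2836  0.207 ] yaw 22.5 q7 1.08 grip 0.702 | turn [ 0.2 -0.3  5.5] shift after [246.  -71.8  77. ] shift w/o turn [251.4 -48.2  78.1]
```

Call:
send_rows(
  commands=[
    {"translation": [0.03, -0.006, 0], "rot": [0, 0, 0], "grip": 0.06},
    {"translation": [0.032, -0.006, 0], "rot": [0, 0, 0], "grip": 0.06},
    {"translation": [0.032, -0.006, 0], "rot": [0, 0, 0], "grip": 0.06},
    {"translation": [0.032, -0.006, 0], "rot": [0, 0, 0], "grip": 0.06},
    {"translation": [0.032, -0.006, 0], "rot": [0, 0, 0], "grip": 0.06},
  ],
)

```text
t: 25.23
eef_pos: [0.535, -0.1932, 0.2029]
tool_rot: [-0.0, 0.981, 0.195, -0.001]
contact_force: [-0.8, -0.5, -0.4]
gripper_width: 0.699
```

Call:
send_rows(
  commands=[
    {"translation": [0.032, -0.006, 0], "rot": [0, 0, 0], "grip": 0.06},
    {"translation": [0.032, -0.006, 0.015], "rot": [0, 0, 0], "grip": 0.06},
    {"translation": [0.029, -0.006, 0.03], "rot": [0, 0, 0], "grip": 0.06},
    {"translation": [0, 0, 0.03], "rot": [0, 0, 5.5], "grip": 0.06},
    {"translation": [0, 0, 0], "rot": [0, 0, 0], "grip": 0.06},
  ],
)

```text
t: 25.65
eef_pos: [0.6103, -0.1389, 0.1223]
tool_rot: [-0.002, 0.989, 0.148, -0.005]
contact_force: [-2.2, 0.7, -0.1]
gripper_width: 0.706
```

Call:
send_rows(
  commands=[
    {"translation": [0, 0, 0], "rot": [0, 0, 0], "grip": 0.06},
    {"translation": [0, 0, 0], "rot": [0, 0, 0], "grip": 0.06},
    {"translation": [0, 0, 0], "rot": [0, 0, 0], "grip": 0.06},
    {"translation": [0, 0, 0], "rot": [0, 0, 0], "grip": 0.06},
    {"translation": [0, 0, 0], "rot": [0, 0, 0], "grip": 0.06},
  ],
)

```text
t: 26.07
eef_pos: [0.6137, -0.1432, 0.1307]
tool_rot: [0.0, 0.989, 0.148, 0.001]
contact_force: [-0.5, -0.1, -0.1]
gripper_width: 0.701
```

```bash
python3 - <<'E'
from h import *
from station import *
go(.616,-.143,.028,17)
c=read_camera("wrist");cv2.imwrite('pics/w21.png',c['pixels'][...,::-1])
E
```

```text
t 26.07 at [ 0.6137 -0.1432  0.1307] yaw 17.0 q7 0.73 grip 0.701 | turn [ 0.  -0.1 -0. ] shift after [  2.2   0.5 102.7] shift w/o turn [  2.    0.4 102.7]
```

View pics/w21.png

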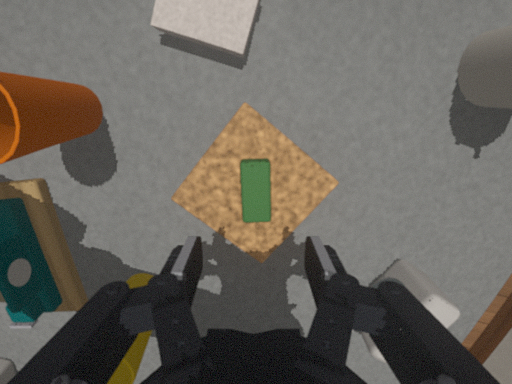

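The eraser at (256,190) is straight ahead between the jaws. I descend and grip.

Call:
send_rows(
  commands=[
    {"translation": [0.002, 0, 0.02], "rot": [0, 0, 0], "grip": 0.06},
    {"translation": [0, 0, 0.03], "rot": [0, 0, 0], "grip": 0.055},
    {"translation": [0, 0, 0.03], "rot": [0, 0, 0], "grip": 0.05},
    {"translation": [0, 0, 0.015], "rot": [0, 0, 0], "grip": 0.05},
    {"translation": [0, 0, 0.004], "rot": [0, 0, 0], "grip": 0.05},
  ],
)

```text
t: 26.53
eef_pos: [0.6135, -0.1413, 0.0277]
tool_rot: [-0.001, 0.989, 0.148, -0.002]
contact_force: [0.4, -0.2, -0.5]
gripper_width: 0.587
```

Call:
send_rows(
  commands=[
    {"translation": [0, 0, 0.003], "rot": [0, 0, 0], "grip": 0.05},
    {"translation": [0, 0, 0], "rot": [0, 0, 0], "grip": 0.05},
    {"translation": [0, 0, 0], "rot": [0, 0, 0], "grip": 0.05},
    {"translation": [0, 0, 0], "rot": [0, 0, 0], "grip": 0.05},
    {"translation": [0, 0, 0], "rot": [0, 0, 0], "grip": 0.05},
  ],
)

```text
t: 26.95
eef_pos: [0.6161, -0.142, 0.0284]
tool_rot: [0.0, 0.989, 0.148, 0.001]
contact_force: [-0.2, 0.3, -0.1]
gripper_width: 0.585
```

```bash
python3 - <<'E'
from h import *
from station import *
go(.616,-.143,.028,17)
c=read_camera("wrist");cv2.imwrite('pics/w22.png',c['pixels'][...,::-1])
E
```

```text
t 26.95 at [ 0.6161 -0.142   0.0284] yaw 17.0 q7 0.79 grip 0.585 | turn [ 0.  -0.1  0. ] shift after [-0.4  0.9  0.4] shift w/o turn [-0.4  0.9  0.4]
```

View pics/w22.png

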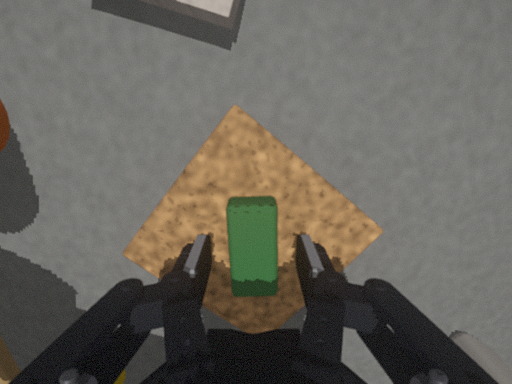

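The eraser at (253,245) is straddled. I close with 30 N and lift.

Call:
send_rows(
  commands=[
    {"translation": [0, 0, 0], "rot": [0, 0, 0], "grip": 0.02},
    {"translation": [0, 0, 0], "rot": [0, 0, 0], "grip": 0.02},
    {"translation": [0, 0, 0], "rot": [0, 0, 0], "grip": 0.02},
    {"translation": [0, 0, 0], "rot": [0, 0, 0], "grip": 0.02},
    {"translation": [0, 0, 0], "rot": [0, 0, 0], "grip": 0.02},
  ],
  force=30,
)

```text
t: 27.42
eef_pos: [0.6156, -0.1418, 0.0277]
tool_rot: [-0.0, 0.989, 0.148, 0.0]
contact_force: [-0.7, 0.6, 5.3]
gripper_width: 0.323
```

Call:
send_rows(
  commands=[
    {"translation": [0, 0, -0.005], "rot": [0, 0, 0], "grip": 0.02},
    {"translation": [0, 0, -0.025], "rot": [0, 0, 0], "grip": 0.02},
    {"translation": [0, 0, -0.04], "rot": [0, 0, 0], "grip": 0.02},
    {"translation": [0, 0, -0.04], "rot": [0, 0, 0], "grip": 0.02},
    {"translation": [0, 0, -0.01], "rot": [0, 0, 0], "grip": 0.02},
  ],
)

```text
t: 27.83
eef_pos: [0.6181, -0.1433, 0.1531]
tool_rot: [0.001, 0.989, 0.147, 0.004]
contact_force: [1.3, 0.5, -0.1]
gripper_width: 0.321
```

```bash
python3 - <<'E'
from h import *
go(.596,.1398,.14)
E
```

```text
t 27.83 at [ 0.6181 -0.1433  0.1531] yaw 17.0 q7 0.72 grip 0.321 | turn [ 0.2 -0.4 -0. ] shift after [  61.4 -277.2   13.1] shift w/o turn [  61.3 -277.2   12.6]
```

Call:
send_rows(
  commands=[
    {"translation": [0.007, -0.032, 0], "rot": [0, 0, 0], "grip": 0.02},
    {"translation": [0.008, -0.035, 0], "rot": [0, 0, 0], "grip": 0.02},
    {"translation": [0.008, -0.035, 0], "rot": [0, 0, 0], "grip": 0.02},
    {"translation": [0.008, -0.035, 0], "rot": [0, 0, 0], "grip": 0.02},
    {"translation": [0.008, -0.035, 0], "rot": [0, 0, 0], "grip": 0.02},
  ],
)

```text
t: 28.25
eef_pos: [0.6017, 0.0357, 0.147]
tool_rot: [-0.0, 0.989, 0.148, -0.0]
contact_force: [-0.0, -0.5, 0.2]
gripper_width: 0.32
```

Call:
send_rows(
  commands=[
    {"translation": [0.008, -0.035, 0], "rot": [0, 0, 0], "grip": 0.02},
    {"translation": [0.008, -0.035, 0], "rot": [0, 0, 0], "grip": 0.02},
    {"translation": [0.006, -0.035, 0.02], "rot": [0, 0, 0], "grip": 0.02},
    {"translation": [0, 0, 0.03], "rot": [0, 0, 0], "grip": 0.02},
    {"translation": [0, 0, 0.02], "rot": [0, 0, 0], "grip": 0.02},
  ],
)

```text
t: 28.67
eef_pos: [0.5911, 0.1451, 0.0751]
tool_rot: [-0.001, 0.989, 0.151, -0.001]
contact_force: [-1.2, -0.7, -0.1]
gripper_width: 0.321
```

Call:
send_rows(
  commands=[
    {"translation": [0, 0, 0], "rot": [0, 0, 0], "grip": 0.02},
    {"translation": [0, 0, 0], "rot": [0, 0, 0], "grip": 0.02},
    {"translation": [0, 0, 0], "rot": [0, 0, 0], "grip": 0.02},
    {"translation": [0, 0, 0], "rot": [0, 0, 0], "grip": 0.02},
    {"translation": [0, 0, 0], "rot": [0, 0, 0], "grip": 0.02},
  ],
)

```text
t: 29.08
eef_pos: [0.5937, 0.1406, 0.0786]
tool_rot: [-0.0, 0.989, 0.147, 0.001]
contact_force: [0.2, 0.8, 0.2]
gripper_width: 0.32
```

```bash
python3 - <<'E'
from h import *
from station import *
go(.596,.1398,.0365)
c=read_camera("wrist");cv2.imwrite('pics/w23.png',c['pixels'][...,::-1])
E
```

```text
t 29.08 at [0.5937 0.1406 0.0786] yaw 17.0 q7 0.3 grip 0.32 | turn [-0.  -0.1  0. ] shift after [ 2.   1.4 42.1] shift w/o turn [ 1.9  1.4 42.1]
```

View pics/w23.png

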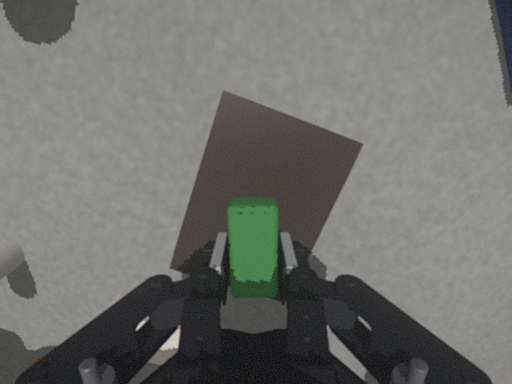

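The eraser hangs over the sketchbook. I lower it gently.

Call:
send_rows(
  commands=[
    {"translation": [0.002, 0.0015, 0.015], "rot": [0, 0, 0], "grip": 0.02},
    {"translation": [0, 0, 0.015], "rot": [0, 0, 0], "grip": 0.02},
    {"translation": [0, 0, 0.006], "rot": [0, 0, 0], "grip": 0.02},
    {"translation": [0, 0, 0.003], "rot": [0, 0, 0], "grip": 0.02},
    {"translation": [0, 0, 0.001], "rot": [0, 0, 0], "grip": 0.02},
  ],
)

```text
t: 29.55
eef_pos: [0.5944, 0.1398, 0.0367]
tool_rot: [-0.0, 0.989, 0.148, -0.001]
contact_force: [-4.4, -0.3, 6.2]
gripper_width: 0.321
```

Call:
send_rows(
  commands=[
    {"translation": [0, 0, 0.001], "rot": [0, 0, 0], "grip": 0.02},
    {"translation": [0, 0, 0.0005], "rot": [0, 0, 0], "grip": 0.02},
    {"translation": [0, 0, 0], "rot": [0, 0, 0], "grip": 0.02},
    {"translation": [0, 0, 0], "rot": [0, 0, 0], "grip": 0.02},
    {"translation": [0, 0, 0], "rot": [0, 0, 0], "grip": 0.02},
  ],
)

```text
t: 29.97
eef_pos: [0.5944, 0.1398, 0.0366]
tool_rot: [-0.0, 0.989, 0.148, -0.001]
contact_force: [-6.1, -0.6, 10.4]
gripper_width: 0.316
```

Contact. I release and rise.

Call:
send_rows(
  commands=[
    {"translation": [0, 0, -0.001], "rot": [0, 0, 0], "grip": 0.02},
    {"translation": [0, 0, 0], "rot": [0, 0, 0], "grip": 0.035},
    {"translation": [0, 0, 0], "rot": [0, 0, 0], "grip": 0.05},
    {"translation": [0, 0, 0], "rot": [0, 0, 0], "grip": 0.06},
    {"translation": [0, 0, 0], "rot": [0, 0, 0], "grip": 0.06},
  ],
)

```text
t: 30.38
eef_pos: [0.5951, 0.1401, 0.0366]
tool_rot: [0.0, 0.989, 0.148, 0.0]
contact_force: [0.5, 0.4, -0.5]
gripper_width: 0.701
```

Call:
send_rows(
  commands=[
    {"translation": [0, 0, -0.01], "rot": [0, 0, 0], "grip": 0.06},
    {"translation": [0, 0, -0.03], "rot": [0, 0, 0], "grip": 0.06},
    {"translation": [0, 0, -0.04], "rot": [0, 0, 0], "grip": 0.06},
    {"translation": [0, 0, -0.04], "rot": [0, 0, 0], "grip": 0.06},
    {"translation": [0, 0, -0.04], "rot": [0, 0, 0], "grip": 0.06},
  ],
)

```text
t: 30.8
eef_pos: [0.5947, 0.1397, 0.1988]
tool_rot: [0.0, 0.989, 0.148, -0.0]
contact_force: [1.2, 0.3, 0.2]
gripper_width: 0.705
```

Call:
send_rows(
  commands=[
    {"translation": [-0.02, 0.0, -0.04], "rot": [0, 0, 0], "grip": 0.06},
    {"translation": [-0.02, 0.035, -0.03], "rot": [0, 0, 0], "grip": 0.06},
    {"translation": [-0.02, 0.035, -0.0], "rot": [0, 0, 0], "grip": 0.06},
    {"translation": [0, 0.035, 0], "rot": [0, 0, 0], "grip": 0.06},
    {"translation": [0, 0.035, 0], "rot": [0, 0, 0], "grip": 0.06},
  ],
)

```text
t: 31.22
eef_pos: [0.5808, -0.0057, 0.2606]
tool_rot: [-0.001, 0.989, 0.148, 0.001]
contact_force: [0.9, -0.1, 0.5]
gripper_width: 0.707
```

```bash
python3 - <<'E'
from h import *
from station import *
go(.596,.1398,.3)
for n in ["wrist","scene","top"]:
    c=read_camera(n);cv2.imwrite(f'pics/{n[0]}24.png',c['pixels'][...,::-1]);np.savez(n+"24.npz",**c)
a=cv2.imread('pics/t24.png');b=cv2.imread('pics/s24.png');cv2.imwrite('pics/ts24.png',cv2.resize(cv2.hconcat([a,b]),(800,300)))
E
```

```text
t 31.22 at [ 0.5808 -0.0057  0.2606] yaw 17.0 q7 0.42 grip 0.707 | turn [-0.1 -0.1  0. ] shift after [  57.1 -134.7  -39.4] shift w/o turn [  57.2 -134.8  -39.1]
```

View pics/ts24.png

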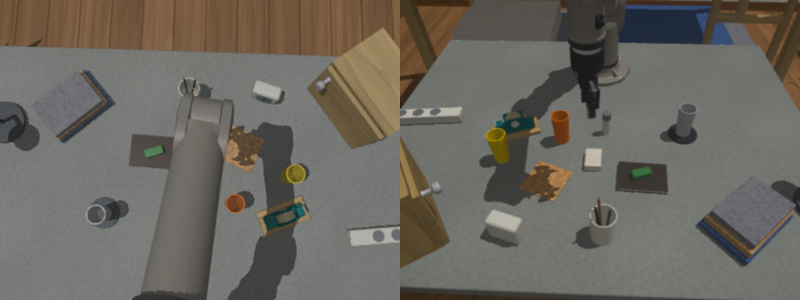

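All three are in place in both views. I let the arm settle and run the final measurement.

Call:
send_rows(
  commands=[
    {"translation": [0, 0, 0], "rot": [0, 0, 0], "grip": 0.06},
    {"translation": [0, 0, 0], "rot": [0, 0, 0], "grip": 0.06},
    {"translation": [0, 0, 0], "rot": [0, 0, 0], "grip": 0.06},
    {"translation": [0, 0, 0], "rot": [0, 0, 0], "grip": 0.06},
    {"translation": [0, 0, 0], "rot": [0, 0, 0], "grip": 0.06},
  ],
)

```text
t: 31.78
eef_pos: [0.5813, -0.0032, 0.2587]
tool_rot: [-0.0, 0.989, 0.149, -0.0]
contact_force: [-0.9, -0.4, -0.1]
gripper_width: 0.705
```

```bash
python3 - <<'E'
from h import *
from station import *
for n in ["top","scene"]:
    c=read_camera(n);W,R=cloud(c);Z=W[...,2];px=c["pixels"].astype(int);hsv=cv2.cvtColor(c["pixels"],cv2.COLOR_RGB2HSV).astype(int);H,S=hsv[...,0],hsv[...,1]
    near=lambda x,y,r:np.hypot(W[...,0]-x,W[...,1]-y)<r
    print(n)
    p=W[near(.394,.29,.06)&(abs(Z-.11)<.012)];print(" tumbler rim",np.round(cv2.minEnclosingCircle((p[:,:2]*1000).astype(np.float32))[0],1),np.percentile(p[:,2],95))
    m=near(.401,-.283,.12)&(Z>.025)&(Z<.09)&(H>75)&(H<105)&(S>60);p=W[m];print(" disp",rect(p),"ztop",np.percentile(p[:,2],98))
    m=big(near(.401,-.283,.13)&(S>55)&(H<25)&(Z<.03));print(" riser",rect(onplane(c,m,.015)))
    m=big(near(.595,.14,.06)&(H>45)&(H<80)&(S>60));print(" eraser",rect(onplane(c,m,.032)),W[m][:,2].mean())
    m=near(.595,.14,.12)&(((px.max(-1)<90)&(Z<.03)));print(" sketch",rect(onplane(c,big(m),.014)))
    for nm,x,y,z in [("glue",.395,.03,.06),("note",.533,-.008,.012),("pot",.78,.032,.07)]:
        m=near(x,y,.06)&(Z>z)&(Z<.15);p=W[m]
        if len(p)>10: print(" ",nm,rect(p))
    c0=dict(np.load(n+"0.npz"));W0,_=cloud(c0)
    for nm,x,y,z in [("glue",.395,.03,.06),("note",.533,-.008,.012),("pot",.78,.032,.07)]:
        m=(np.hypot(W0[...,0]-x,W0[...,1]-y)<.06)&(W0[...,2]>z)&(W0[...,2]<.15);print("  start",nm,rect(W0[m]))
o=get_obs();print(np.abs(o["joint_vel"]).max(),o["contact_force"],o["t"])
E
```

```text
top
 tumbler rim [391.7 291.9] 0.11470715003030944
 disp ((400.56048583984375, -281.3924560546875), (43.83641052246094, 128.39007568359375), 22.97138786315918) ztop 0.07263720569290609
 riser ((401.036376953125, -282.46435546875), (81.23843383789062, 160.68402099609375), 22.744617462158203)
 eraser ((592.8886108398438, 139.0496826171875), (29.411724090576172, 60.326072692871094), 18.76976776123047) 0.02979285707129006
 sketch ((596.2240600585938, 155.23703002929688), (121.67948913574219, 105.48312377929688), 87.01792907714844)
  pot ((797.1408081054688, 30.305723190307617), (67.22377014160156, 56.02936553955078), 76.60546875)
  start glue ((392.7024841308594, 31.078929901123047), (25.647390365600586, 28.387821197509766), 1.9972208738327026)
  start note ((533.60693359375, -7.698093414306641), (73.89380645751953, 50.451202392578125), 1.4426321983337402)
  start pot ((789.3479614257812, 31.456573486328125), (66.98412322998047, 66.27030181884766), 56.3620719909668)
scene
 tumbler rim [393.  290.5] 0.11405752584079204
 disp ((400.82196044921875, -280.6715087890625), (48.81521224975586, 1
[... 441 characters left out ...]
1865234375), (29.477811813354492, 27.431392669677734), 38.683895111083984)
  note ((534.8373413085938, -8.760799407958984), (49.741851806640625, 77.63333892822266), 89.39661407470703)
  pot ((791.4882202148438, 29.99726104736328), (67.56200408935547, 66.63418579101562), 13.46053695678711)
  start glue ((395.46832275390625, 30.159812927246094), (30.495214462280273, 26.26337242126465), 1.9379018545150757)
  start note ((534.3025512695312, -8.769050598144531), (49.84768295288086, 78.34329986572266), 89.41653442382812)
  start pot ((791.9498291015625, 30.16535186767578), (67.17122650146484, 66.88117218017578), 15.676837921142578)
0.003190362704296221 [ 0.34314748  0.62241368 -0.29798688] 31.8833
```

All three are within about 4 mm of their places and the bystanders have not moved. I hand in.

```bash
python3 -c "
from station import *
print(hand_in())"
```

```text
the job is handed in; nothing more can be done
None
```

I swapped all three things round and handed the job in at about 32 s of robot time. The hand-in reports no verdict, so these are my own last measurements. The order was eraser to the cork mat, tumbler to the coaster, dispenser to the riser, then eraser to the sketchbook.

| Thing | Distance from the middle of its place | How it stands |
|---|---|---|
| Tumbler | about 3 mm | upright |
| Dispenser | about 2 mm | about 0.2° off the riser's length |
| Eraser | about 3 mm | flat |

- **Released and at rest:** the arm was still and well clear of everything, at about 0.26 m height.
- **Bystanders:** the glue stick, note block and pencil pot read within about 1.5 mm of their start positions in the scene view.

**Checks that disagreed or were limited:**
- **Top view:** the arm hid part of the sketchbook, the glue stick and the note block, and part of the pencil pot, so those readings from the top view are off or missing. I used the earlier, unobstructed sketchbook measurement.
- **Scene view:** the riser was partly hidden, so its last fit is not usable. The sketchbook and eraser readings there also include side faces and sit 5–8 mm further out in x.

**Slips:**
- I typed one shift in the wrong unit early on. The row limit cut it to 42 mm, in free space.
- I let go of the eraser a few millimetres above the cork when parking it.

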